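Fetch the prism from behind the beam optics

ROBOT

A 7-joint arm with a two-finger parallel gripper is mounted at the origin on the work surface. World frame = base frame: x ahead of the robot, y to its left, z up, the work surface at z = 0. Lengths are in m, angles in rad, forces in N, time in s.
With the tool pointing down it reaches from about 0.4 to 0.875 m from the base axis. Payload 19.3 kg.
Tool frame: the origin (TCP) lies between the finger pads; the fingertips stand ahead of it and the grasp point (between the pads) lies 8 mm behind it (bot.tip_extent is the x of the fingertips in the tool frame, in m); x points along the fingers, y is the direction in which the jaws open and shut, and the axes are right-handed (so a half turn about x gives the same grasp; the last joint's range is limited). The gripper opens to 85 mm and grips with 20 to 120 N. Pads are 22 mm wide; open, the fingers measure 114 mm over their backs; the gripper's body (76 mm by 85 mm) begins 54 mm behind the grasp point. The pads swing forward as they close: fully open they stand 13 mm farther back than shut.
Start: joints at [1.256, 0.521, -0.036, 1.599, 0.021, 1.021, -0.113], TCP at [0.151, -0.606, 0.242] pointing down, gripper open.
Joint ranges: [-2.91, 2.91], [-0.3, 2.13], [-1.5, 1.42], [0.17, 2.43], [-1.26, 4.41], [0.16, 1.93], [-2.52, 2.52]. Speed limits (rad/s): [1.89, 1.89, 2.39, 2.39, 3.01, 3.01, 3.01].

INTERFACE

Orientations are given as [roll, pitch, yaw] about the fixed x, y, z axes, in that order (R = Rz(yaw) Ry(pitch) Rx(roll)).
In Python, from workcell import observe, grab_frame, camera_info, bot, nets gives the robot as it stands.
- The arm moves only by the tool jog_arm, never from a script. Its argument "commands" is a list of rows, each a list of 6 numbers: the shift along the tool's x, y, z in mm, then the turn, a rotation vector about the tool's x, y, z in rad. A call has 1 to 20 rows; each row shifts and turns the pose as measured when the row begins, along the tool's axes as they then stand; what a row does not reach is not made up. A row lasts 1/10 s, in which the tool goes at most 50 mm and 8.59 degrees, less where a joint would pass 70% of its speed; a pose out of reach is approached as far as the arm can. A call is refused whole if a number of a shift passes 50 or a number of a turn 0.15, either way. A call with a gripper value outside its range is refused whole. "gripper" is the closure in counts, from 0 (fully open) to 255 (shut), set as the call begins (left out, the last holds). The fingers move at their own pace and stop on an object; "newtons" is the grip in N (left out, the last holds). Time passes only in rows, so rows that do not move let the fingers close. It gives the time, the measured TCP pose, the force and the opening at its end, in the units of the state.
- observe(): the state, without advancing time (a new reading comes with each control period).
- grab_frame(name): name is "scene" or "top" or "wrist"; returns the picture (400x640x3 uint8, red, green, blue); there is no depth.
- camera_info(name): a dict with "fov_y" (degrees; the focal length in pixels is half the picture's height over the tangent of half this angle, whatever the lens; pixels are square), "cx", "cy" (the principal point, pixels), "distortion" ([k1, k2, p1, p2, k3] as OpenCV has them; the pictures are not rectified), "R" (3x3) and "t" (3): a world point X has camera coordinates R X + t; the wrist camera has in their place "tool_from_camera" (4x4, takes a point from camera to tool coordinates, whose origin is the TCP and whose axes are the tool frame's). Camera axes: x right, y down, z forward; pixel columns grow to the right and rows downward; lengths in m; the calibration is good to about 2 mm. A picture is of the moment at which its call begins: read the wrist's pose just before it. camera_info takes no time and is no camera call.
- bot.job_done(): hands the job in, once; it reports no verdict.
Trained networks look in the newest picture that a camera, given by its name, has taken for a name from the list of things; names that differ only in an ending like _2 or _b are one class to them, and where a whole thing is asked for, a point or a joint stands for the part that bears it (a point fixed in the world has none). Each returns a list of dicts, best first, with "p" (0 to 1); they miss things now and then, are a little off and sometimes report something else, mostly with a low value. They report only what shows in the picture. A call takes as long as a camera call.
- nets.find_in(camera, name): "rect" ([left, top, right, bottom] in pixels, round what is visible of it).
- nets.silhouettes(camera, name): "mask" (400x640 bool, what is visible of it) and "rect" ([left, top, right, bottom] in pixels, round what is visible of it).
- nets.pinpoint(camera, name): "location" ([column, row] in pixels: a listed point, or the origin of a listed thing).
The state is a dict: "clock": time; "qpos": joint angles; "qd": joint speeds; "joint_efforts": joint torques, N m; "position": TCP position; "tool_rot": TCP orientation; "force": force on the tool from outside, world axes, zero at the start; "moment": the same for the moment, N m; "grip_width": finger opening in m.
Only numpy, scipy, OpenCV 4.12 (cv2) and the standard library are available. Lean on these libraries where they do the work, as an engineer would, in place of code of your own. Each camera call takes 0.05 s, during which the arm holds its last target.

TASK

The prism on the grey breadboard cannot be reached because the post-mounted round lens and the square filter holder stand in front of it. Move the lens and the filter aside, both onto the black rubber mat, then take the prism (the square block with a glass cube on top, not the round cell) and set it upright in the middle of the rotation stage's round top. Only then put the lens back on the round steel seat and the filter back on the square one, centred and with their heads facing along the same line as before; keep the optics upright, set them down gently without dropping them, and leave the round cell and the other things on the table where they are.

Things in the scene. Friction and masses are not known exactly. Their poses are not given: they have to be found in the camera images.
- lens: round lens on a post, 135 mm tall, 0.35 kg: round steel foot 56 mm diameter x 10, black holder 25 mm diameter up to 65, thin post, then the head: an upright black disc 50 mm diameter, 18 thick, centred 110 mm up, flat faces towards +y and -y (pinch it from above along y). Origin: centre of underside, z up. Starts on the round seat, its y along the seat's y
- filter: square filter holder on a post, 135 mm tall, 0.35 kg: square steel foot 54 x 54 x 10 mm, black holder 25 mm diameter up to 65, thin post, then the head: an upright black plate 48 wide (x), 18 thick (y), from 87 to 135 mm up, amber glass, flat faces towards +y and -y. Origin: centre of underside, z up. Starts on the square seat, its y along the seat's y
- prism: the thing to fetch: aluminium block 36 x 36 x 30 mm high (grip this, sides face x and y) with an 18 mm glass cube on top, 48 mm tall in all, 0.12 kg. Origin: centre of underside, z up. Starts on the grey breadboard (top 10 mm above the table) behind the row of seats as seen from the robot, 57 mm from that row
- cell: round aluminium lens cell, 42 mm diameter, 22 mm high, loose, lying beside the prism on the breadboard about 100 mm from it; to be left alone. Origin: centre of the underside, z up
- seat_round: round flat steel seat, 66 mm diameter, 4 mm thick, fixed on the grey breadboard; the lens's place. Origin: centre of its underside, 10 mm above the table; its top is 14 mm above the table; z up, y along the row of the two seats (they are 100 mm apart; which is on the left varies)
- seat_square: square flat steel seat, 62 x 62 mm, 4 mm thick, fixed on the grey breadboard (160 x 210 x 10 mm); the filter's place. Origin: centre of its underside, 10 mm above the table; its top is 14 mm above the table; z up, y along the row of the two seats
- mat: black rubber mat, fixed, 130 mm (x) x 190 mm (y), 4 mm thick, the side area on which lens and filter are parked side by side along its y. Origin: centre of its underside, on the table; z up. It lies to the left or the right of the breadboard, the rotation stage on the other side
- stage: rotation stage, fixed and not turning: square steel and black housing 100 x 100 mm, 50 mm high, with a micrometer barrel sticking out to +y below the top, and on it a round aluminium top of 72 mm diameter whose flat upper face is 62 mm above the table. Origin: centre of the underside, on the table; z up
- driver: screwdriver with a black handle, 170 mm long, lying on the table between the robot and the breadboard; to be left alone. Origin: on the table under its middle, x along the tool towards the blade tip
- holder: short empty black post holder, 50 mm tall, 25 mm diameter on a 42 mm foot, standing on the table beyond the breadboard; to be left alone. Origin: centre of its underside

How it is judged:
By the outcome, as a careful person would: the job done as asked, in the order asked, and still so for the second after the job is handed in, with the robot touching nothing.
It also fails if it takes over 136 s, if anything falls off the work surface, if the arm or the gripper's body presses on something with over 40 N, if the wrist force passes 120 N, or if a joint passes its speed limit or range.

## Working session

There is one attempt and no reset: what is moved stays moved. The work goes in short steps, Python scripts to look and compute and a tool call to move; the robot and the scene stay as the last step left them, time stands still between calls to the robot, and variables do not carry over. Pictures are saved under pics/ and viewed, and the job is handed in when it is done.

Besides the shell and the picture viewer there is one more tool, called after "Request:" as a command line: name --pt "numbers of a row" for each row, then --argument value for the rest. jog_arm: Moves the arm, as the interface text tells. Its arguments: {"type":"object","properties":{"commands":{"type":"array","items":{"type":"array","items":{"type":"number"}}},"gripper":{"type":"number"},"newtons":{"type":"number"}},"required":["commands"]}

```bash
ls -la; mkdir -p pics; python3 - <<'E'
from workcell import observe, grab_frame, camera_info, bot, nets
import cv2, numpy as np
s=observe(); print({k:np.round(v,3) for k,v in s.items()})
for c in ["scene","top","wrist"]:
    im=grab_frame(c); cv2.imwrite(f"pics/{c}0.png",im[:,:,::-1])
    print(c,camera_info(c))
print(bot.tip_extent)
E
```

```text
total 12
drwxr-xr-x  3 agent agent 4096 Dec  7 14:07 .
drwxr-xr-x 23 root  root  4096 Dec  7 14:07 ..
drwxr-xr-x  2 agent agent 4096 Dec  7 14:07 pics
{'clock': np.float64(0.0), 'qpos': array([ 1.256,  0.522, -0.036,  1.6  ,  0.021,  1.021, -0.113]), 'qd': array([ 0.001,  0.001, -0.001, -0.002, -0.002,  0.001, -0.001]), 'joint_efforts': array([ 0.0000e+00, -9.2710e+01,  1.9800e+00, -3.6994e+01,  1.8000e-02,
        8.0000e-03,  0.0000e+00]), 'position': array([ 0.151, -0.606,  0.242]), 'tool_rot': array([-1.519,  1.57 ,  1.868]), 'force': array([ 0.221, -0.025, -0.343]), 'moment': array([ 0.028, -0.019,  0.011]), 'grip_width': np.float64(0.085)}
scene {'fov_y': 42.90680035297843, 'cx': 325.76108809132694, 'cy': 199.41460727048315, 'distortion': array([-0.09797918,  0.        ,  0.        ,  0.        ,  0.        ]), 'R': array([[-0.25984152,  0.96559664,  0.01027149],
       [ 0.73410211,  0.20443459, -0.64753423],
       [-0.62735673, -0.16071596, -0.76196713]]), 't': array([ 0.13406223, -0.4079002 ,  1.68842603])}
top {'fov_y': 44.72911585257225, 'cx': 319.31007374705285, 'cy': 19
[... 162 characters left out ...]
   [-0.99876957, -0.02519396, -0.04271547],
       [ 0.0418414 ,  0.03425655, -0.99853682]]), 't': array([-8.06884667e-04,  5.71373514e-01,  1.01044732e+00])}
wrist {'fov_y': 68.94897386501033, 'cx': 319.4141406048378, 'cy': 200.30481006418125, 'distortion': array([-0.01821612,  0.        ,  0.        ,  0.        ,  0.        ]), 'tool_from_camera': array([[-4.15623467e-04, -2.96894915e-01,  9.54910067e-01,
        -1.31819215e-01],
       [ 9.99999694e-01, -7.56845080e-04,  1.99934936e-04,
        -1.42577461e-03],
       [ 6.63359320e-04,  9.54909858e-01,  2.96895139e-01,
        -7.58382896e-02],
       [ 0.00000000e+00,  0.00000000e+00,  0.00000000e+00,
         1.00000000e+00]])}
0.011
```

View pics/scene0.png

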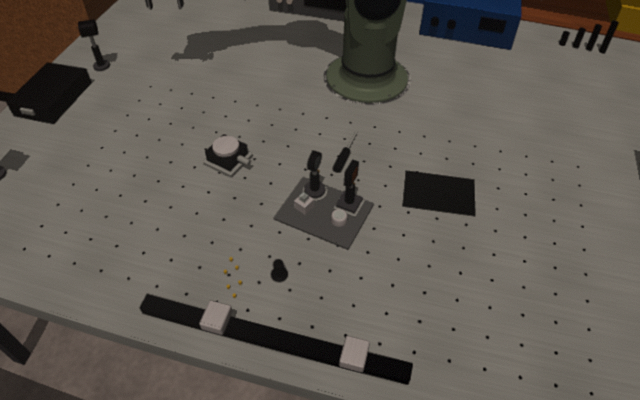

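View pics/top0.png

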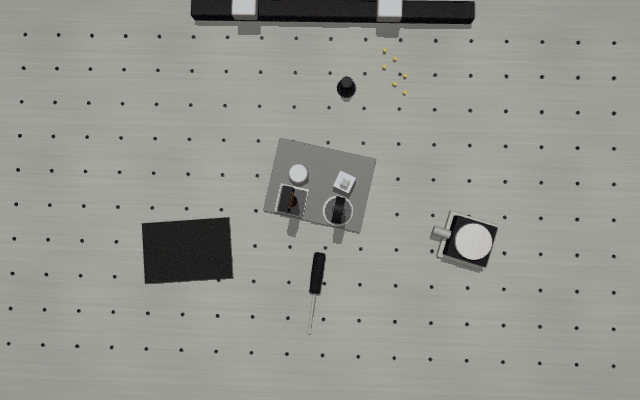

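View pics/wrist0.png

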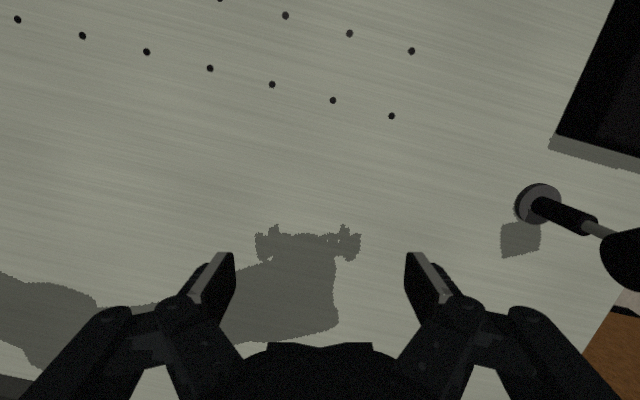

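The top view shows the breadboard centre near (320,185), the filter at about (291,201), and the lens at about (338,211). The prism is at (344,182), the cell at (298,173), the mat at (187,250) on the left (+y), and the stage at (473,241) on the right.

```bash
cat > h.py <<'E'
from workcell import observe, grab_frame, camera_info, bot, nets
import cv2, numpy as np
from scipy.spatial.transform import Rotation as Rn
def K(c):
    i=camera_info(c); f=200/np.tan(np.radians(i['fov_y']/2))
    return np.array([[f,0,i['cx']],[0,f,i['cy']],[0,0,1.]]), np.array(i['distortion'])
def toolpose(s=None):
    s=s or observe(); T=np.eye(4); T[:3,:3]=Rn.from_euler('xyz',s['tool_rot']).as_matrix(); T[:3,3]=s['position']; return T
def ext(c,T=None):
    i=camera_info(c)
    if c!='wrist': return np.array(i['R']),np.array(i['t'])
    T=toolpose() if T is None else T
    M=np.linalg.inv(T@i['tool_from_camera']); return M[:3,:3],M[:3,3]
def proj(c,X,T=None):
    k,d=K(c);R,t=ext(c,T)
    return cv2.projectPoints(np.atleast_2d(np.float64(X)),cv2.Rodrigues(R)[0],t,k,d)[0][:,0]
def onplane(c,uv,z,T=None):
    k,d=K(c);R,t=ext(c,T)
    n=cv2.undistortPoints(np.float64(uv).reshape(-1,1,2),k,d)[:,0]
    ray=np.c_[n,np.ones(len(n))]@R; C=-R.T@t
    return C+ray*((z-C[2])/ray[:,2])[:,None]
E
python3 - <<'E'
from h import *
import pickle
z={'lens':.014,'filter':.014,'prism':.010,'cell':.010,'seat_round':.010,'seat_square':.010,'mat':0,'stage':0,'driver':0,'holder':0}
out={}
for c in ['top','scene']:
    grab_frame(c)
    for n in z:
        r=nets.pinpoint(c,n)[:2]
        for q in r: print(c,n,'pin',np.round(q['p'],2),np.round(q['location'],1),np.round(onplane(c,[q['location']],z[n])[0],4))
    for n in z:
        m=nets.silhouettes(c,n)[:2]
        for q in m: print(c,n,'sil',np.round(q['p'],2),np.round(q['rect']),q['mask'].sum())
        if m: out[c,n]=m[0]
pickle.dump(out,open('sil.pkl','wb'))
print(observe()['clock'])
E
```

```text
top lens pin 0.71 [337.5 212.6] [ 0.5382 -0.0251  0.014 ]
top filter pin 0.73 [292.9 199.3] [0.5637 0.0693 0.014 ]
top prism pin 0.77 [343.4 180.4] [ 0.6064 -0.0358  0.01  ]
top prism pin 0.26 [338.1 210.8] [ 0.542  -0.0262  0.01  ]
top cell pin 0.87 [300.3 173.6] [0.6186 0.0556 0.01  ]
top seat_round pin 0.63 [338.2 206.1] [ 0.5519 -0.0262  0.01  ]
top seat_square pin 0.63 [290.3 200.4] [0.5613 0.0751 0.01  ]
top mat pin 0.67 [186.1 247.1] [0.456  0.2966 0.    ]
top stage pin 0.62 [466.3 242.8] [ 0.4821 -0.2969  0.    ]
top stage pin 0.55 [184.7 248.2] [0.4536 0.2995 0.    ]
top driver pin 0.74 [314.4 296.7] [0.3596 0.0191 0.    ]
top holder pin 0.83 [347.5  90.3] [ 0.801 -0.04   0.   ]
top lens sil 0.68 [324. 199. 350. 224.] 592
top filter sil 0.96 [274. 186. 306. 212.] 650
top prism sil 0.61 [333. 169. 356. 191.] 308
top prism sil 0.25 [273. 188. 310. 215.] 131
top cell sil 0.65 [292. 162. 308. 185.] 329
top seat_square sil 0.46 [293. 188. 306. 187.] 27
top mat sil 0.75 [142. 216. 231. 286.] 5419
top mat sil 0.7 [435. 213. 500. 270.] 2646
top stage sil 0.75 [431. 215. 498. 268.] 2
[... 813 characters left out ...]
tage pin 0.75 [305.  206.4] [ 0.5904 -0.0359  0.    ]
scene driver pin 0.59 [346.7 149.3] [0.3539 0.0188 0.    ]
scene holder pin 0.78 [277.6 269.1] [ 0.7919 -0.0435  0.    ]
scene lens sil 0.7 [305. 150. 326. 200.] 618
scene lens sil 0.37 [331. 142. 352. 172.] 259
scene filter sil 0.83 [336. 160. 365. 211.] 712
scene prism sil 0.57 [293. 195. 315. 216.] 289
scene cell sil 0.57 [331. 208. 346. 229.] 261
scene cell sil 0.28 [204. 134. 250. 177.] 1340
scene seat_square sil 0.63 [331. 199. 363. 219.] 67
scene mat sil 0.95 [401. 170. 476. 216.] 2589
scene stage sil 0.74 [203. 134. 252. 176.] 1365
scene driver sil 0.62 [331. 133. 356. 171.] 210
scene holder sil 0.78 [271. 255. 289. 281.] 273
2.25
```

```bash
python3 - <<'E'
import cv2
im=cv2.imread('pics/top0.png')
cv2.imwrite('pics/topA.png',cv2.resize(im[130:245,250:390],None,fx=5.2,fy=5.2,interpolation=cv2.INTER_CUBIC))
E
```

```text
(no output)
```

View pics/topA.png

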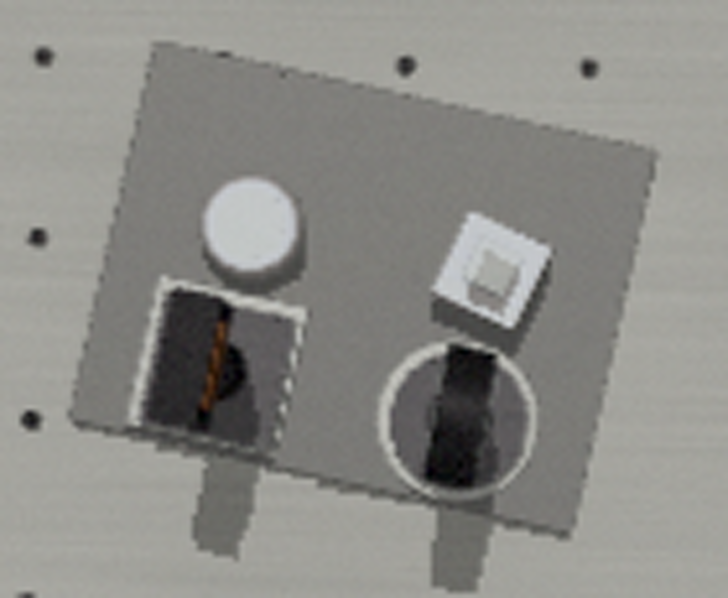

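```bash
python3 - <<'E'
from h import *
im=cv2.imread('pics/top0.png'); g=cv2.cvtColor(im,cv2.COLOR_BGR2GRAY)
R,t=ext('top'); print('cam',-R.T@t)
# rectify to metric table plane z: map world grid to image
def rect(z,x0,x1,y0,y1,s=0.0005):
    xs=np.arange(x1,x0,-s); ys=np.arange(y1,y0,-s)
    X,Y=np.meshgrid(xs,ys,indexing='ij')
    uv=proj('top',np.c_[X.ravel(),Y.ravel(),np.full(X.size,z)]).reshape(X.shape+(2,)).astype(np.float32)
    return cv2.remap(im,uv[...,0],uv[...,1],cv2.INTER_CUBIC)
r=rect(0.014,0.48,0.72,-0.13,0.15); cv2.imwrite('pics/rectA.png',r)
r=rect(0.062,0.40,0.56,-0.40,-0.20); cv2.imwrite('pics/rectS.png',r)
r=rect(0.004,0.35,0.56,0.17,0.42); cv2.imwrite('pics/rectM.png',r)
print(r.shape)
E
```

```text
cam [ 0.52841343 -0.02102543  1.03334859]
(421, 500, 3)
```

View pics/rectA.png

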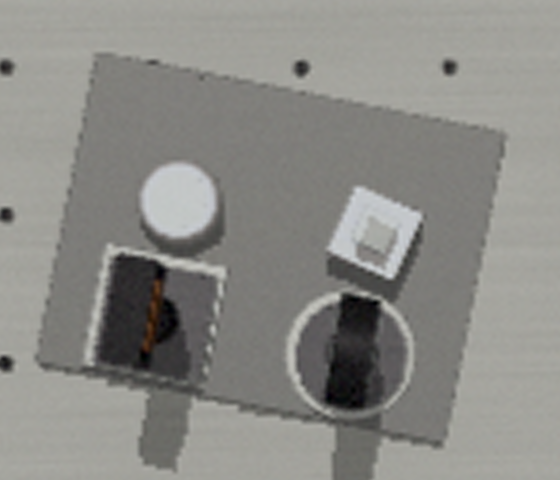

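View pics/rectS.png

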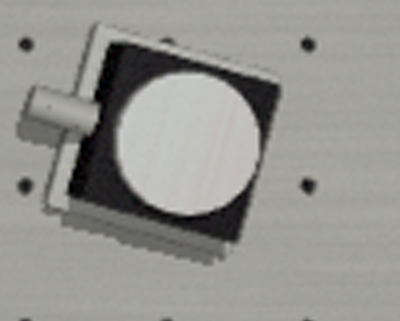

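View pics/rectM.png

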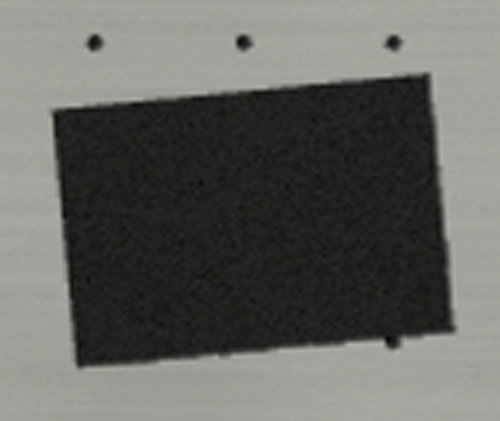

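```bash
cat > fit.py <<'E'
from h import *
def edge_pts(g,P,N,half=8,sign=0,cam=None):
    # P Nx2 (col,row), N normals ; returns subpixel max-gradient points
    s=np.arange(-half,half+.01,0.25)
    Q=P[:,None]+N[:,None]*s[None,:,None]
    v=cv2.remap(g,Q[...,0].astype(np.float32),Q[...,1].astype(np.float32),cv2.INTER_LINEAR)
    v=cv2.GaussianBlur(v,(9,1),2.5)
    d=np.gradient(v,axis=1)
    d=np.abs(d) if sign==0 else d*sign
    k=d.argmax(1); return P+N*s[k][:,None], d.max(1)
def line(g,a,b,half=6,sign=0,n=60,trim=.08):
    a=np.float64(a);b=np.float64(b);u=(b-a)/np.linalg.norm(b-a);nn=np.array([-u[1],u[0]])
    P=a+(b-a)*np.linspace(trim,1-trim,n)[:,None]
    E,w=edge_pts(g,P,np.tile(nn,(n,1)),half,sign)
    l=cv2.fitLine(E.astype(np.float32),cv2.DIST_HUBER,0,.01,.01).ravel()
    res=(E-l[2:])@np.array([-l[1],l[0]])
    ok=np.abs(res)<max(1.,2*np.median(np.abs(res)))
    l=cv2.fitLine(E[ok].astype(np.float32),cv2.DIST_L2,0,.01,.01).ravel()
    return l,np.std(res[ok]),ok.sum()
def isect(l,m):
    A=np.c_[l[:2],-m[:2]]; k=np.linalg.solve(A,m[2:]-l[2:]); return l[2:]+k[0]*l[:2]
def quad(g,C,**k):
    L=[line(g,C[i],C[(i+1)%4],**k) for i in range(4)]
    print('res',[(round(float(l[1]),2),int(l[2])) for l in L])
    return np.array([isect(L[i-1][0],L[i][0]) for i in range(4)]),L
def circ(g,c,r,half=8,sign=0):
    a=np.linspace(0,2*np.pi,120,endpoint=False);N=np.c_[np.cos(a),np.sin(a)]
    E,w=edge_pts(g,np.float64(c)+r*N,N,half,sign)
    for _ in range(4):
        A=np.c_[2*E,np.ones(len(E))];s=np.linalg.lstsq(A,(E**2).sum(1),rcond=None)[0]
        rr=np.sqrt(s[2]+s[:2]@s[:2]);res=np.linalg.norm(E-s[:2],axis=1)-rr
        E=E[np.abs(res)<max(.7,2*np.median(np.abs(res)))]
    return s[:2],rr,len(E)
E
cat > m1.py <<'E'
from fit import *
im=cv2.imread('pics/top0.png'); S=.0005
def R(z,x0,x1,y0,y1):
    xs=np.arange(x1,x0,-S); ys=np.arange(y1,y0,-S)
    X,Y=np.meshgrid(xs,ys,indexing='ij')
    uv=proj('top',np.c_[X.ravel(),Y.ravel(),np.full(X.size,z)]).reshape(X.shape+(2,)).astype(np.float32)
    g=cv2.cvtColor(im,cv2.COLOR_BGR2GRAY)
    return cv2.remap(g,uv[...,0],uv[...,1],cv2.INTER_CUBIC).astype(np.float32), (lambda p:np.array([x1,y1])-np.array(p)[...,::-1]*S)
def rep(n,W):
    c=W.mean(0); print(n,'c',np.round(c,4),'sides',[round(1000*float(np.linalg.norm(W[i]-W[(i+1)%4])),1) for i in range(4)],
     'ang',[round(float(np.degrees(np.arctan2(*(W[(i+1)%4]-W[i])[::-1]))),2) for i in range(4)])
g,w=R(.010,.48,.72,-.13,.15); q,_=quad(g,[(97,54),(506,131),(441,445),(38,363)]); rep('board',w(q))
g,w=R(.014,.48,.72,-.13,.15); q,_=quad(g,[(110,247),(226,270),(204,385),(88,366)],half=5); rep('sqseat',w(q))
c,r,n=circ(g,(350,353),64,half=5,sign=-1); print('round',w(c),r*S,n)
g,w=R(.040,.48,.72,-.13,.15);
cv2.imwrite('pics/rp.png',cv2.resize(g[150:300,300:460],None,fx=4,fy=4))
g,w=R(.062,.40,.56,-.40,-.20); c,r,n=circ(g,(189,143),72,sign=-1); print('stage',w(c),r*S,n)
g,w=R(.004,.35,.56,.17,.42); q,_=quad(g,[(54,110),(429,75),(454,331),(78,366)]); rep('mat',w(q))
E
python3 m1.py
```

```text
res [(0.46, 51), (0.46, 50), (1.59, 53), (0.37, 54)]
board c [0.596  0.0151] sides [211.0, 161.9, 210.3, 161.7] ang [-101.28, 168.81, 78.67, -10.95]
res [(1.61, 53), (1.56, 51), (0.6, 41), (0.61, 50)]
sqseat c [0.5622 0.0712] sides [57.7, 60.5, 55.2, 55.3] ang [-96.19, 167.74, 78.65, -9.95]
round [ 0.5428503  -0.02504806] 0.03218341707024575 80
stage [ 0.48846374 -0.29380777] 0.035862078668176214 87
res [(0.42, 59), (0.84, 52), (0.67, 51), (0.29, 59)]
mat c [0.4496 0.2937] sides [189.9, 130.0, 189.6, 130.1] ang [-84.5, -174.64, 95.52, 5.52][ WARN:0@0.884] global loadsave.cpp:1063 imwrite_ Unsupported depth image for selected encoder is fallbacked to CV_8U.
```

View pics/rp.png

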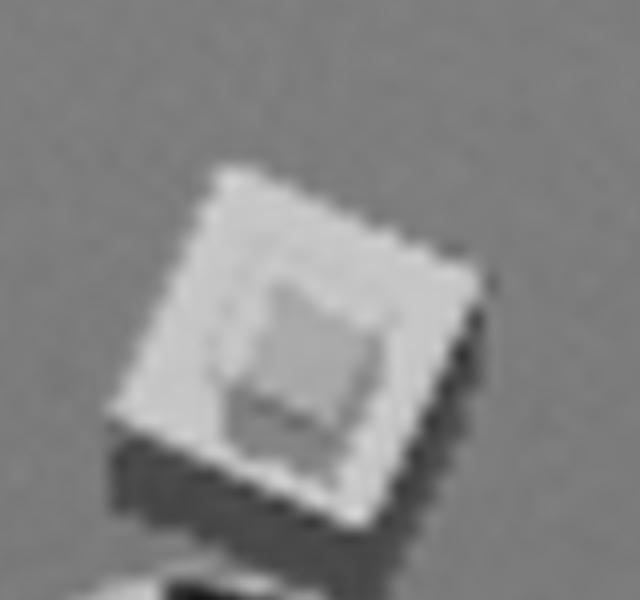

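```bash
cat >> m1.py <<'E'
g,w=R(.040,.48,.72,-.13,.15)
q,_=quad(g,[(353.7,191),(421,219),(392.5,282),(327.5,253)],half=4); rep('prism',w(q))
E
python3 m1.py | tail -1
python3 - <<'E'
from h import *
T=toolpose(); print(T.round(3))
# target orientation: tool x down, tool y along row
yaw=np.radians(-11.2)
for s in (1,-1):
    y=s*np.array([-np.sin(yaw),np.cos(yaw),0]); x=np.array([0,0,-1.]); z=np.cross(x,y)
    Rt=np.c_[x,y,z]; print(s, (Rn.from_matrix(T[:3,:3].T@Rt)).as_rotvec().round(3))
E
```

```text
prism c [ 0.6018 -0.0369] sides [35.5, 35.3, 35.3, 35.5] ang [-114.55, 155.54, 65.9, -24.11]
[[-0.     0.242 -0.97   0.151]
 [ 0.    -0.97  -0.242 -0.606]
 [-1.    -0.     0.     0.242]
 [ 0.     0.     0.     1.   ]]
1 [-2.701 -0.     0.   ]
-1 [0.44 0.   0.  ][ WARN:0@0.848] global loadsave.cpp:1063 imwrite_ Unsupported depth image for selected encoder is fallbacked to CV_8U.
```

```bash
cat >> h.py <<'E'
def plan(p,yaw=None,half=1):
    """print tool-frame delta (mm) now, and rot vec to tool-down with y axis along angle yaw(deg)+90"""
    s=observe();T=toolpose(s)
    d=T[:3,:3].T@(np.array(p)-T[:3,3])*1000
    print('t',round(float(s['clock']),2),'pos',T[:3,3].round(4),'w',round(float(s['grip_width']),4),'F',np.round(s['force'],1),'delta tool',d.round(1))
    if yaw is not None:
        a=np.radians(yaw);y=half*np.array([-np.sin(a),np.cos(a),0]);x=np.array([0,0,-1.])
        Rt=np.c_[x,y,np.cross(x,y)]
        print('rot',Rn.from_matrix(T[:3,:3].T@Rt).as_rotvec().round(4))
        print('delta after rot',(Rt.T@(np.array(p)-T[:3,3])*1000).round(1))
    return T
E
python3 - <<'E'
from h import *
for uv in [(102,66),(90,30),(60,95),(88,22)]: print(uv,onplane('scene',[uv],0)[0].round(3))
plan([.46,-.12,.25],-11.2)
E
```

```text
(102, 66) [ 0.173 -0.899  0.   ]
(90, 30) [-0.026 -1.079  0.   ]
(60, 95) [ 0.352 -0.95   0.   ]
(88, 22) [-0.076 -1.121  0.   ]
t 2.25 pos [ 0.1515 -0.6063  0.2423] w 0.0853 F [ 0.4  1.  -0.2] delta tool [  -7.7 -397.1 -417.2]
rot [-2.7013e+00 -1.0000e-04  0.0000e+00]
delta after rot [ -7.7 537.  208.2]
```

Request:
jog_arm --pt "0 -20 -20 0 0 0" --pt "0 -30 -32 0 0 0" --pt "0 -33 -35 0 0 0" --pt "0 -33 -35 0 0 0" --pt "0 -33 -35 0 0 0" --pt "0 -33 -35 0 0 0" --pt "0 -33 -35 0 0 0" --pt "0 -33 -35 0 0 0" --pt "0 -33 -35 0 0 0" --pt "0 -33 -35 0 0 0" --pt "0 -33 -35 0 0 0" --pt "0 -20 -20 0 0 0" --gripper 0 --newtons 40

```text
clock: 3.45
position: [0.4461, -0.1433, 0.2422]
tool_rot: [1.954, 1.565, -0.951]
force: [-0.1, -1.1, 0.0]
grip_width: 0.0853
```

```bash
python3 - <<'E'
from h import *
plan([.46,-.12,.25],-11.2); print(observe()['qpos'].round(2))
E
```

```text
t 3.45 pos [ 0.4461 -0.1433  0.2422] w 0.0853 F [-0.1 -1.1  0. ] delta tool [ -7.8 -19.3 -19. ]
rot [-2.7093  0.0063 -0.0043]
delta after rot [-7.8 25.5  9.1]
[ 0.4   0.28 -0.26  1.99  0.1   0.88 -1.25]
```

Request:
jog_arm --pt "0 0 0 -0.1 0 0" --pt "0 0 0 -0.145 0 0" --pt "0 0 0 -0.145 0 0" --pt "0 0 0 -0.145 0 0" --pt "0 0 0 -0.145 0 0" --pt "0 0 0 -0.145 0 0" --pt "0 0 0 -0.145 0 0" --pt "0 0 0 -0.145 0 0" --pt "0 0 0 -0.145 0 0" --pt "0 0 0 -0.145 0 0" --pt "0 0 0 -0.145 0 0" --pt "0 0 0 -0.145 0 0" --pt "0 0 0 -0.145 0 0" --pt "0 0 0 -0.145 0 0" --pt "0 0 0 -0.145 0 0" --pt "0 0 0 -0.145 0 0" --pt "0 0 0 -0.145 0 0" --pt "0 0 0 -0.145 0 0" --pt "0 0 0 -0.145 0 0" --pt "0 0 0 0 0 0" --gripper 90

```text
clock: 5.45
position: [0.4495, -0.1384, 0.2444]
tool_rot: [-0.518, 1.56, -0.614]
force: [0.7, 0.8, 0.3]
grip_width: 0.0552
```

```bash
python3 - <<'E'
from h import *
plan([.543,-.025,.25],-11.2); print(observe()['qpos'].round(2))
E
```

```text
t 5.45 pos [ 0.4495 -0.1384  0.2444] w 0.0552 F [0.7 0.8 0.3] delta tool [ -5.5 121.8  82.3]
rot [0.0994 0.0093 0.0047]
delta after rot [ -5.6 129.4  69.7]
[ 0.84  0.36 -0.84  1.97  0.34  0.94  1.31]
```

Request:
jog_arm --pt "0 0 0 0.05 0.005 0.002" --pt "0 0 0 0.048 0.004 0.002" --pt "0 30 16 0 0 0" --pt "0 40 21 0 0 0" --pt "0 35 18 0 0 0" --pt "0 18 10 0 0 0" --pt "0 0 0 0 0 0"

```text
clock: 6.15
position: [0.5421, -0.0302, 0.2442]
tool_rot: [-1.35, 1.569, -1.589]
force: [-1.5, -0.8, 0.4]
grip_width: 0.0552
```

```bash
python3 - <<'E'
from h import *
T=plan([.543,-.025,.25],-11.2)
im=grab_frame('wrist').copy(); np.save('T1.npy',T); cv2.imwrite('pics/w1raw.png',im[:,:,::-1])
# overlay predicted head
a=np.radians(-11.2);ex=np.array([np.cos(a),np.sin(a),0]);ey=np.array([-np.sin(a),np.cos(a),0])
for c,k in (([.5429,-.0251,.014],'l'),([.5623,.0731,.014],'f')):
    c=np.array(c)
    for yy in (-.009,.009):
        if k=='l': P=[c+ey*yy+ex*.025*np.cos(t)+np.array([0,0,.11+.025*np.sin(t)]) for t in np.linspace(0,6.283,60)]
        else: P=[c+ey*yy+ex*.024*i+np.array([0,0,j]) for i,j in ((-1,.087),(1,.087),(1,.135),(-1,.135),(-1,.087))]
        cv2.polylines(im,[proj('wrist',P,T).astype(np.int32).reshape(-1,1,2)],False,(0,255,0),1)
    if k=='l':P=[c+.033*(ex*np.cos(t)+ey*np.sin(t)) for t in np.linspace(0,6.283,60)]
    else:P=[c+.031*(ex*i+ey*j) for i,j in ((1,1),(1,-1),(-1,-1),(-1,1),(1,1))]
    cv2.polylines(im,[proj('wrist',P,T).astype(np.int32).reshape(-1,1,2)],False,(255,255,0),1)
cv2.imwrite('pics/w1.png',im[:,:,::-1])
E
```

```text
t 6.15 pos [ 0.5421 -0.0302  0.2442] w 0.0552 F [-1.5 -0.8  0.4] delta tool [-5.8  5.2 -0.4]
rot [-0.0435  0.0004  0.0018]
delta after rot [-5.8  5.3 -0.2]
```

View pics/w1.png

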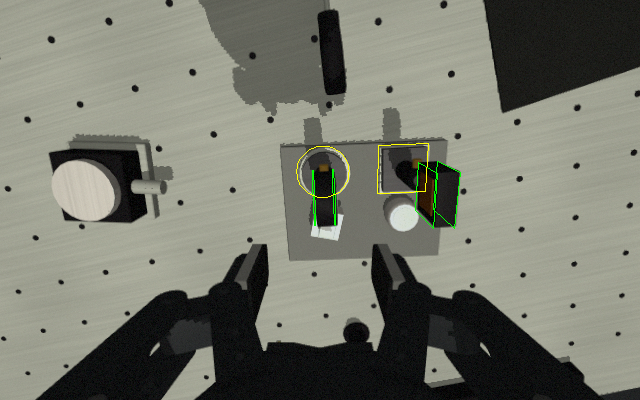

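View pics/w1raw.png

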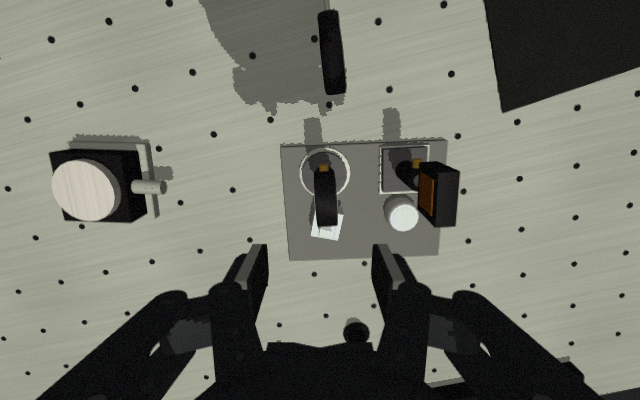

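Request:
jog_arm --pt "0 3 0 -0.03 0 0.001" --pt "0 3 0 -0.013 0 0.001" --pt "20 0 0 0 0 0" --pt "30 0 0 0 0 0" --pt "30 0 0 0 0 0" --pt "20 0 0 0 0 0" --pt "8 0 0 0 0 0" --pt "0 0 0 0 0 0"

```text
clock: 7.0
position: [0.5409, -0.0314, 0.1342]
tool_rot: [-0.897, 1.567, -1.103]
force: [0.7, -0.0, -0.1]
grip_width: 0.0549
```

```bash
python3 - <<'E'
from h import *
T=plan([.543,-.025,.118],-11.2)
im=grab_frame('wrist').copy(); cv2.imwrite('pics/w2.png',cv2.resize(im[120:380,200:440,::-1],None,fx=2.2,fy=2.2))
E
```

```text
t 7.0 pos [ 0.5409 -0.0314  0.1342] w 0.0549 F [ 0.7 -0.  -0.1] delta tool [16.1  6.7  0.7]
rot [-0.0103  0.0025  0.0031]
delta after rot [16.2  6.7  0.8]
```

View pics/w2.png

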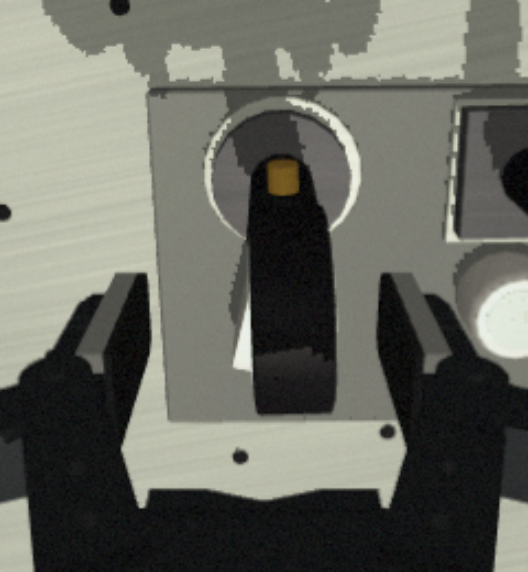

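Request:
jog_arm --pt "0 6.5 0.5 -0.01 0.002 0.003" --pt "0 0 0 0 0 0" --pt "0 0 0 0 0 0"

```text
clock: 7.35
position: [0.5444, -0.0248, 0.1375]
tool_rot: [0.123, 1.566, -0.072]
force: [0.7, 0.5, 0.6]
grip_width: 0.0555
```

```bash
python3 - <<'E'
from h import *
T=plan([.543,-.025,.118],-11.2)
E
```

```text
t 7.35 pos [ 0.5444 -0.0248  0.1375] w 0.0555 F [0.7 0.5 0.6] delta tool [19.5 -0.5 -1.4]
rot [-0.0003  0.0047 -0.0006]
delta after rot [19.5 -0.5 -1.3]
```

Request:
jog_arm --pt "10 0 -0.5 0 0.004 0" --pt "9 0 -0.5 0 0 0" --pt "0 0 0 0 0 0" --pt "0 0 0 0 0 0"

```text
clock: 7.75
position: [0.5435, -0.0247, 0.1172]
tool_rot: [0.352, 1.57, 0.156]
force: [-0.2, 1.2, 0.9]
grip_width: 0.0554
```

```bash
python3 - <<'E'
from h import *
T=plan([.543,-.025,.118],-11.2)
im=grab_frame('wrist').copy(); cv2.imwrite('pics/w3.png',cv2.resize(im[120:380,200:440,::-1],None,fx=2.2,fy=2.2))
plan([.543,-.025,.118],-11.2)
E
```

```text
t 7.75 pos [ 0.5435 -0.0247  0.1172] w 0.0554 F [-0.2  1.2  0.9] delta tool [-0.8 -0.4 -0.5]
rot [-0.0003  0.0011 -0.0004]
delta after rot [-0.8 -0.4 -0.5]
t 7.8 pos [ 0.5435 -0.0247  0.1172] w 0.0551 F [-0.5  0.1  0.2] delta tool [-0.8 -0.4 -0.4]
rot [-0.0004  0.001  -0.0004]
delta after rot [-0.8 -0.4 -0.4]
```

View pics/w3.png

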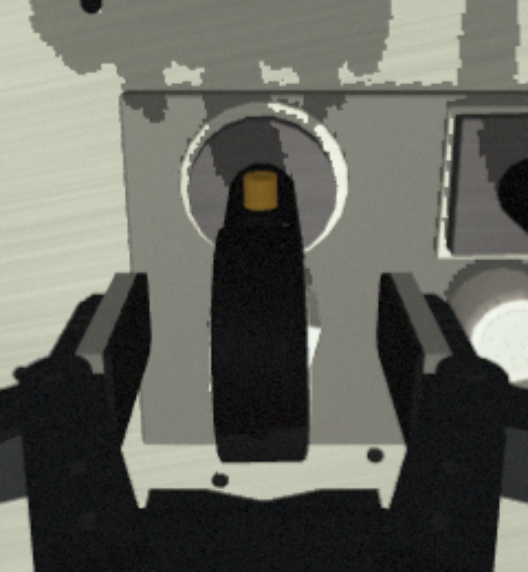

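Request:
jog_arm --pt "0 -0.6 0 0 0 0" --pt "0 0 0 0 0 0"

```text
clock: 8.0
position: [0.5434, -0.0253, 0.1174]
tool_rot: [0.372, 1.57, 0.176]
force: [-0.0, 0.1, 0.0]
grip_width: 0.0551
```

Request:
jog_arm --pt "0 0 0 0 0 0" --pt "0 0 0 0 0 0" --pt "0 0 0 0 0 0" --pt "0 0 0 0 0 0" --pt "0 0 0 0 0 0" --pt "0 0 0 0 0 0" --pt "0 0 0 0 0 0" --pt "0 0 0 0 0 0" --gripper 230 --newtons 40

```text
clock: 8.8
position: [0.5437, -0.0254, 0.1178]
tool_rot: [0.252, 1.569, 0.056]
force: [-0.2, -0.0, -0.1]
grip_width: 0.0176
```

```bash
python3 - <<'E'
from h import *
T=plan([.543,-.025,.118],-11.2); np.save('Tlens.npy',T)
im=grab_frame('wrist').copy(); cv2.imwrite('pics/w4.png',cv2.resize(im[120:380,200:440,::-1],None,fx=2.2,fy=2.2))
im=grab_frame('top').copy(); cv2.imwrite('pics/top4.png',im[:,:,::-1])
print(observe()['moment'])
E
```

```text
t 8.8 pos [ 0.5437 -0.0254  0.1178] w 0.0176 F [-0.2 -0.  -0.1] delta tool [-0.2  0.2 -0.7]
rot [-0.0006  0.0018 -0.0005]
delta after rot [-0.2  0.2 -0.7]
[-0.03466491 -0.06029723 -0.08055449]
```

View pics/w4.png

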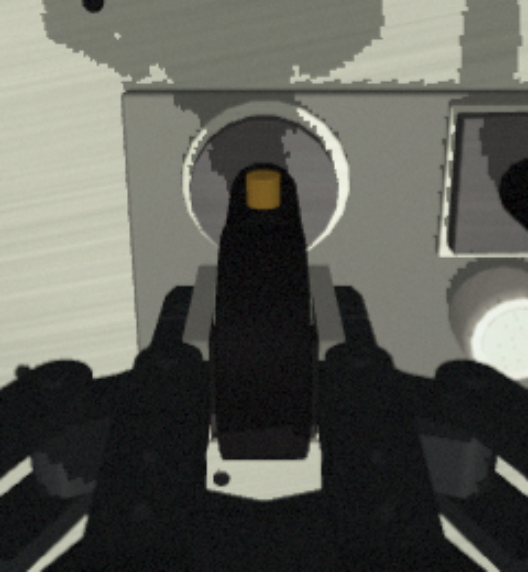

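Request:
jog_arm --pt "-5 0 0 0 0 0" --pt "-10 0 0 0 0 0" --pt "-20 0 0 0 0 0" --pt "-30 0 0 0 0 0" --pt "-35 0 0 0 0 0" --pt "-35 0 0 0 0 0" --pt "-20 0 0 0 0 0" --pt "-10 0 0 0 0 0" --pt "0 0 0 0 0 0"

```text
clock: 9.8
position: [0.5416, -0.0246, 0.293]
tool_rot: [1.899, 1.57, 1.705]
force: [0.5, 0.0, -3.5]
grip_width: 0.0173
```

```bash
python3 - <<'E'
from h import *
# mat frame yaw: y axis angle 95.5deg
a=np.radians(5.5);ey=np.array([-np.sin(a),np.cos(a)])
c=np.array([.4496,.2937])
print('lens park',c-ey*.05,'filter park',c+ey*.05)
L=c-ey*.05
T=plan([L[0],L[1],.12+.15],-11.2); print(observe()['qpos'].round(2))
im=grab_frame('scene').copy(); cv2.imwrite('pics/s5.png',im[:,:,::-1])
E
```

```text
lens park [0.45439229 0.24393019] filter park [0.44480771 0.34346981]
t 9.8 pos [ 0.5416 -0.0246  0.293 ] w 0.0173 F [ 0.5  0.  -3.5] delta tool [  23.2  246.6 -137.3]
rot [ 0.0017 -0.0003 -0.0008]
delta after rot [  23.   246.4 -137.7]
[ 0.54  0.44 -0.82  1.73  0.35  1.13  0.99]
```

View pics/s5.png

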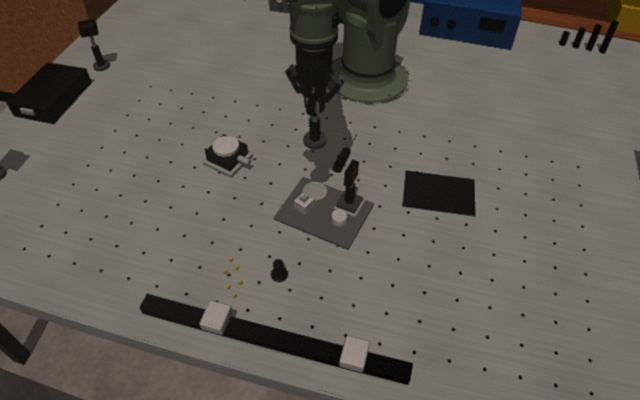

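Request:
jog_arm --pt "0 15 -7 0 0 0" --pt "0 30 -15 0 0 0" --pt "0 37 -18 0 0 0" --pt "0 37 -18 0 0 0" --pt "0 37 -18 0 0 0" --pt "0 37 -18 0 0 0" --pt "0 37 -18 0 0 0" --pt "0 37 -18 0 0 0" --pt "0 37 -18 0 0 0" --pt "0 22 -11 0 0 0" --pt "0 10 -5 0 0 0" --pt "0 0 0 0 0 0" --pt "0 0 0 0 0 0"

```text
clock: 11.15
position: [0.4311, 0.3518, 0.2775]
tool_rot: [-2.78, 1.547, -2.97]
force: [0.2, -0.1, -3.0]
grip_width: 0.0176
```

```bash
python3 - <<'E'
from h import *
T=plan([.4448,.3435,.1078],-11.2); print(observe()['qpos'].round(2))
E
```

```text
t 11.15 pos [0.4311 0.3518 0.2775] w 0.0176 F [ 0.2 -0.1 -3. ] delta tool [169.3  -4.1  18.8]
rot [ 0.0048 -0.0222  0.0085]
delta after rot [169.7  -5.5  15.1]
[-0.17  0.51 -0.87  1.69  0.4   1.15  0.23]
```

Request:
jog_arm --pt "0 -5 14 0.004 -0.022 0.008" --pt "0 0 0 0 0 0" --pt "20 0 0 0 0 0" --pt "35 0 0 0 0 0" --pt "35 0 0 0 0 0" --pt "30 0 0 0 0 0" --pt "15 0 0 0 0 0" --pt "5 0 0 0 0 0" --pt "0 0 0 0 0 0"

```text
clock: 12.05
position: [0.4512, 0.3347, 0.1337]
tool_rot: [-0.15, 1.565, -0.359]
force: [0.6, 1.4, -2.4]
grip_width: 0.0177
```

```bash
python3 - <<'E'
from h import *
T=plan([.4448,.3435,.1078],-11.2)
E
```

```text
t 12.05 pos [0.4512 0.3347 0.1337] w 0.0177 F [ 0.6  1.4 -2.4] delta tool [25.8  7.3 -8.3]
rot [-0.0138  0.0059  0.0009]
delta after rot [25.9  7.4 -8. ]
```

Request:
jog_arm --pt "0 7 -8 -0.013 0.006 0" --pt "0 0 0 0 0 0" --pt "8 0 0 0 0 0" --pt "8 0 0 0 0 0" --pt "4 0 0 0 0 0" --pt "0 0 0 0 0 0" --pt "0 0 0 0 0 0"

```text
clock: 12.75
position: [0.4458, 0.3452, 0.1156]
tool_rot: [0.733, 1.567, 0.538]
force: [0.2, -0.4, -3.1]
grip_width: 0.0175
```

```bash
python3 - <<'E'
from h import *
T=plan([.4448,.3435,.1078],-11.2)
E
```

```text
t 12.75 pos [0.4458 0.3452 0.1156] w 0.0175 F [ 0.2 -0.4 -3.1] delta tool [ 7.7 -1.9 -0.7]
rot [-0.0002  0.0031 -0.0028]
delta after rot [ 7.8 -1.9 -0.7]
```

Request:
jog_arm --pt "3 0 0 0 0.003 -0.003" --pt "2.5 0 0 0 0 0" --pt "1 0 0 0 0 0" --pt "0 0 0 0 0 0" --pt "0 0 0 0 0 0"

```text
clock: 13.25
position: [0.446, 0.3452, 0.1087]
tool_rot: [-1.715, 1.57, -1.911]
force: [-0.6, 0.3, -3.1]
grip_width: 0.0175
```

```bash
python3 - <<'E'
from h import *
T=plan([.4448,.3435,.1078],-11.2)
E
```

```text
t 13.25 pos [0.446  0.3452 0.1087] w 0.0175 F [-0.6  0.3 -3.1] delta tool [ 0.9 -1.9 -0.9]
rot [-0.0005 -0.      0.0003]
delta after rot [ 0.9 -1.9 -0.9]
```

Still bearing the weight, so about 1 mm is left to contact. I'll creep down.

Request:
jog_arm --pt "1 0 0 0 0 0" --pt "0 0 0 0 0 0" --pt "0 0 0 0 0 0"

```text
clock: 13.55
position: [0.4461, 0.3453, 0.1079]
tool_rot: [-0.036, 1.571, -0.232]
force: [0.6, -0.1, -3.6]
grip_width: 0.0178
```

Request:
jog_arm --pt "0.6 0 0 0 0 0" --pt "0 0 0 0 0 0"

```text
clock: 13.75
position: [0.4462, 0.3455, 0.1079]
tool_rot: [0.364, 1.57, 0.168]
force: [-0.4, 0.7, -2.4]
grip_width: 0.0175
```

Request:
jog_arm --pt "1 0 0 0 0 0" --pt "0 0 0 0 0 0"

```text
clock: 13.95
position: [0.4465, 0.3458, 0.1079]
tool_rot: [0.401, 1.569, 0.205]
force: [-0.5, 0.5, -3.3]
grip_width: 0.0176
```

Request:
jog_arm --pt "1 0 0 0 0 0" --pt "0 0 0 0 0 0"

```text
clock: 14.15
position: [0.4468, 0.3461, 0.1079]
tool_rot: [0.436, 1.567, 0.24]
force: [-0.1, -0.1, -2.8]
grip_width: 0.0176
```

Request:
jog_arm --pt "2 0 0 0 0 0" --pt "0 0 0 0 0 0" --pt "0 0 0 0 0 0"

```text
clock: 14.45
position: [0.4478, 0.3469, 0.1077]
tool_rot: [0.486, 1.564, 0.29]
force: [-0.5, 1.4, -3.5]
grip_width: 0.0177
```

```bash
python3 - <<'E'
from h import *
T=plan([.4448,.3435,.1078],-11.2)
s=observe();print(s['moment'],s['qd'].round(3), s['joint_efforts'].round(1))
im=grab_frame('scene').copy(); cv2.imwrite('pics/s6.png',cv2.resize(im[60:260,340:540,::-1],None,fx=3,fy=3))
E
```

```text
t 14.45 pos [0.4478 0.3469 0.1077] w 0.0177 F [-0.5  1.4 -3.5] delta tool [-0.1 -3.9 -2.3]
rot [-0.0007  0.006  -0.0032]
delta after rot [-0.1 -3.9 -2.3]
[-0.02022608  0.02006534  0.03332203] [-0.    -0.     0.002  0.003 -0.001 -0.002  0.001] [ -0.  -93.7 -16.1 -27.2   0.    0.    0. ]
```

View pics/s6.png

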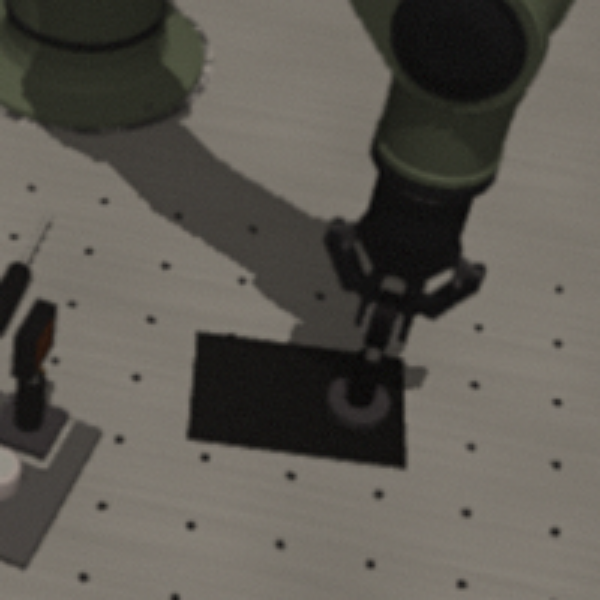

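```bash
python3 - <<'E'
from h import *
s=observe();print(s['qpos'].round(3))
E
```

```text
[-0.259  0.707 -0.729  1.843  0.63   0.831  0.065]
```

Request:
jog_arm --pt "0 0 0 0 0 0" --pt "0 0 0 0 0 0" --pt "0 0 0 0 0 0" --pt "0 0 0 0 0 0" --pt "0 0 0 0 0 0" --gripper 90

```text
clock: 15.0
position: [0.4477, 0.3469, 0.1071]
tool_rot: [0.547, 1.565, 0.351]
force: [-0.2, -0.2, 0.4]
grip_width: 0.0554
```

```bash
python3 - <<'E'
from h import *
T=plan([.4448,.3435,.1078],-11.2); np.save('Tpark_lens.npy',T)
s=observe();print(s['moment'])
im=grab_frame('wrist').copy(); cv2.imwrite('pics/w6.png',cv2.resize(im[120:380,200:440,::-1],None,fx=2.2,fy=2.2))
E
```

```text
t 15.0 pos [0.4477 0.3469 0.1071] w 0.0554 F [-0.2 -0.2  0.4] delta tool [-0.8 -3.9 -2.2]
rot [-0.0009  0.0051 -0.0031]
delta after rot [-0.7 -3.9 -2.2]
[-0.05869859 -0.00516733  0.00913109]
```

View pics/w6.png

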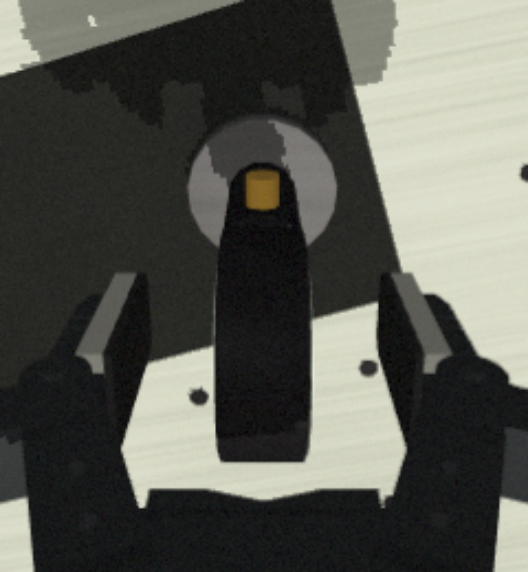

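Request:
jog_arm --pt "-10 0 0 0 0 0" --pt "-25 0 0 0 0 0" --pt "-30 0 0 0 0 0" --pt "-15 0 0 0 0 0" --pt "0 0 0 0 0 0"

```text
clock: 15.55
position: [0.4468, 0.3469, 0.1917]
tool_rot: [0.587, 1.565, 0.392]
force: [0.4, 0.1, -0.3]
grip_width: 0.0551
```

```bash
python3 - <<'E'
from h import *
T=plan([.5623,.0731,.185],-11.2)
im=grab_frame('top').copy(); cv2.imwrite('pics/top7.png',im[:,:,::-1])
E
```

```text
t 15.55 pos [0.4468 0.3469 0.1917] w 0.0551 F [ 0.4  0.1 -0.3] delta tool [   6.7 -246.2  166.5]
rot [ 0.0001  0.0044 -0.003 ]
delta after rot [   6.7 -246.1  166.5]
```

View pics/top7.png

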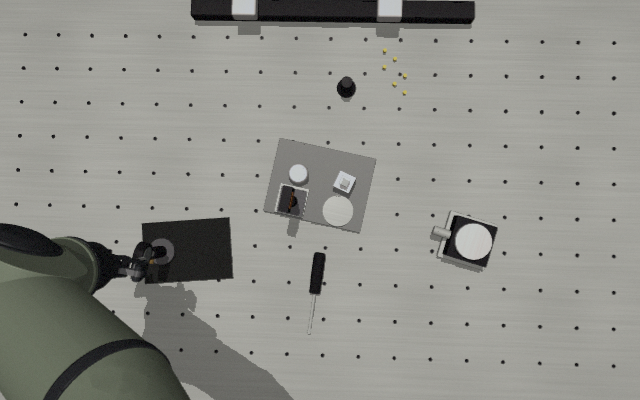

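Request:
jog_arm --pt "0 -15 10 0 0.004 -0.003" --pt "0 -30 20 0 0 0" --pt "0 -35 24 0 0 0" --pt "0 -35 24 0 0 0" --pt "0 -35 24 0 0 0" --pt "0 -35 24 0 0 0" --pt "0 -30 20 0 0 0" --pt "0 -18 12 0 0 0" --pt "0 -8 5 0 0 0" --pt "0 0 0 0 0 0" --pt "0 0 0 0 0 0"

```text
clock: 16.7
position: [0.5594, 0.0683, 0.1803]
tool_rot: [-2.783, 1.558, -2.975]
force: [0.4, 0.1, 0.2]
grip_width: 0.0552
```

```bash
python3 - <<'E'
from h import *
T=plan([.5623,.0731,.118],-11.2)
E
sed -i 's/top0/top7/' m1.py; python3 m1.py 2>/dev/null
```

```text
t 16.7 pos [0.5594 0.0683 0.1803] w 0.0552 F [0.4 0.1 0.2] delta tool [62.2  5.5  2.6]
rot [ 0.0034 -0.0117  0.0044]
delta after rot [62.3  5.3  1.9]
res [(0.47, 51), (0.47, 52), (1.37, 53), (0.33, 54)]
board c [0.5959 0.0151] sides [211.0, 162.4, 210.3, 161.5] ang [-101.31, 168.79, 78.43, -10.97]
res [(1.48, 54), (1.55, 53), (0.64, 43), (0.62, 48)]
sqseat c [0.5623 0.0712] sides [57.8, 60.5, 55.0, 55.4] ang [-96.3, 167.73, 78.55, -9.66]
round [ 0.54295233 -0.02497117] 0.0321445876641647 90
stage [ 0.48847901 -0.29378806] 0.03584495322764297 85
res [(0.42, 59), (0.69, 46), (0.5, 44), (2.31, 48)]
mat c [0.4497 0.2932] sides [190.1, 130.0, 187.9, 129.8] ang [-84.49, -174.62, 95.45, 6.35]
res [(0.34, 60), (0.29, 60), (0.28, 60), (0.27, 58)]
prism c [ 0.6018 -0.0369] sides [35.5, 35.4, 35.2, 35.4] ang [-114.31, 155.61, 65.75, -24.02]
```

Request:
jog_arm --pt "0 5.3 2 0.003 -0.012 0.004" --pt "0 0 0 0 0 0" --pt "0 0 0 0 0 0"

```text
clock: 17.0
position: [0.5616, 0.0774, 0.1803]
tool_rot: [0.661, 1.569, 0.471]
force: [-0.2, -0.8, 0.0]
grip_width: 0.0553
```

```bash
python3 - <<'E'
from h import *
T=plan([.5623,.0731,.118],-11.2)
im=grab_frame('wrist').copy(); cv2.imwrite('pics/w8.png',cv2.resize(im[120:380,200:440,::-1],None,fx=2.2,fy=2.2))
E
```

```text
t 17.0 pos [0.5616 0.0774 0.1803] w 0.0553 F [-0.2 -0.8  0. ] delta tool [62.3 -4.1  1.4]
rot [ 0.0051  0.0012 -0.0009]
delta after rot [62.3 -4.   1.5]
```

View pics/w8.png

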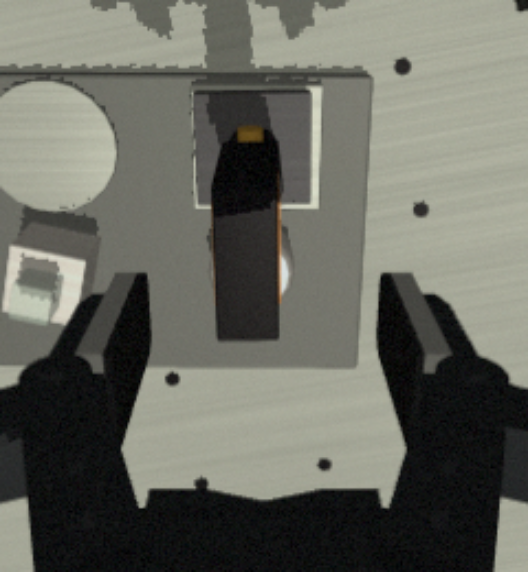

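Request:
jog_arm --pt "0 -4 1 0.005 0 0" --pt "0 0 0 0 0 0" --pt "15 0 0 0 0 0" --pt "25 0 0 0 0 0" --pt "15 0 0 0 0 0" --pt "6 0 0 0 0 0" --pt "0 0 0 0 0 0" --pt "0 0 0 0 0 0"

```text
clock: 17.85
position: [0.5619, 0.0732, 0.1161]
tool_rot: [0.68, 1.569, 0.484]
force: [0.6, -0.2, 0.1]
grip_width: 0.0555
```

```bash
python3 - <<'E'
from h import *
T=plan([.5623,.0731,.118],-11.2)
im=grab_frame('wrist').copy(); cv2.imwrite('pics/w9.png',cv2.resize(im[120:380,200:440,::-1],None,fx=2.2,fy=2.2));cv2.imwrite('pics/w9raw.png',im[:,:,::-1])
E
```

```text
t 17.85 pos [0.5619 0.0732 0.1161] w 0.0555 F [ 0.6 -0.2  0.1] delta tool [-1.9 -0.1  0.4]
rot [ 0.      0.0013 -0.0011]
delta after rot [-1.9 -0.1  0.4]
```

View pics/w9.png

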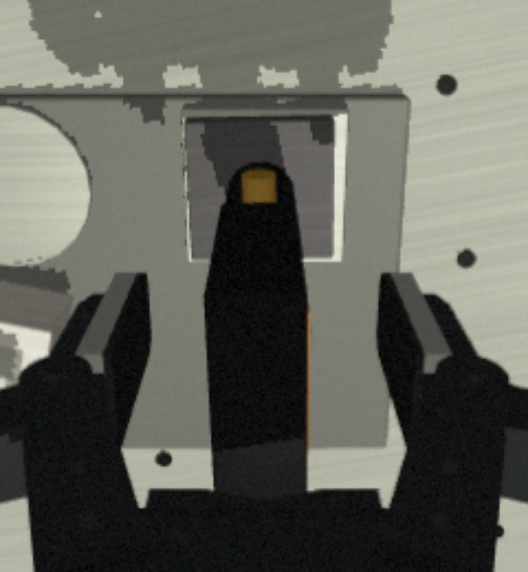

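Request:
jog_arm --pt "-1 -0.9 0 0 0.001 0" --pt "0 0 0 0 0 0" --pt "0 0 0 0 0 0"

```text
clock: 18.2
position: [0.5625, 0.0723, 0.1188]
tool_rot: [0.568, 1.568, 0.373]
force: [-0.6, -0.5, 0.5]
grip_width: 0.0552
```

Request:
jog_arm --pt "0 0 0 0 0 0" --pt "0 0 0 0 0 0" --pt "0 0 0 0 0 0" --pt "0 0 0 0 0 0" --pt "0 0 0 0 0 0" --pt "0 0 0 0 0 0" --pt "0 0 0 0 0 0" --pt "0 0 0 0 0 0" --gripper 230 --newtons 40

```text
clock: 19.0
position: [0.5628, 0.0723, 0.1194]
tool_rot: [0.443, 1.567, 0.247]
force: [0.0, -0.2, 1.2]
grip_width: 0.0176
```

```bash
python3 - <<'E'
from h import *
T=plan([.5623,.0731,.118],-11.2); np.save('Tfilt.npy',T)
im=grab_frame('wrist').copy(); cv2.imwrite('pics/w10.png',cv2.resize(im[120:380,200:440,::-1],None,fx=2.2,fy=2.2))
E
```

```text
t 19.0 pos [0.5628 0.0723 0.1194] w 0.0176 F [ 0.  -0.2  1.2] delta tool [ 1.4  0.7 -0.7]
rot [-0.0005  0.0035 -0.0017]
delta after rot [ 1.4  0.7 -0.7]
```

View pics/w10.png

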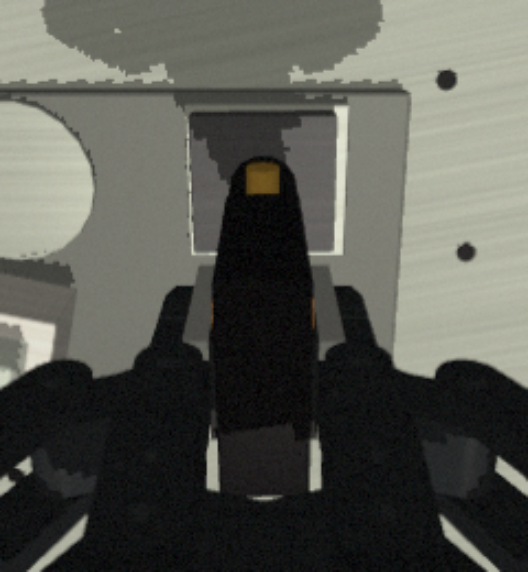

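Request:
jog_arm --pt "-5 0 0 0 -0.003 0.002" --pt "-10 0 0 0 0 0" --pt "-20 0 0 0 0 0" --pt "-25 0 0 0 0 0" --pt "-15 0 0 0 0 0" --pt "0 0 0 0 0 0" --pt "0 10 -9 0 0 0" --pt "0 25 -24 0 0 0" --pt "0 30 -28 0 0 0" --pt "0 30 -28 0 0 0" --pt "0 25 -24 0 0 0" --pt "0 14 -13 0 0 0" --pt "0 6 -6 0 0 0" --pt "0 0 0 0 0 0" --pt "0 0 0 0 0 0"

```text
clock: 20.55
position: [0.4497, 0.2415, 0.1921]
tool_rot: [3.052, 1.569, 2.857]
force: [0.3, -0.2, -4.0]
grip_width: 0.0176
```

```bash
python3 - <<'E'
from h import *
T=plan([.4544,.2439,.1094],-11.2)
E
```

```text
t 20.55 pos [0.4497 0.2415 0.1921] w 0.0176 F [ 0.3 -0.2 -4. ] delta tool [82.7  3.2  4.4]
rot [ 0.0003 -0.0022 -0.0002]
delta after rot [82.7  3.2  4.2]
```

Request:
jog_arm --pt "0 3 4 0 -0.002 0" --pt "15 0 0 0 0 0" --pt "25 0 0 0 0 0" --pt "20 0 0 0 0 0" --pt "10 0 0 0 0 0" --pt "3 0 0 0 0 0" --pt "0 0 0 0 0 0" --pt "0 0 0 0 0 0"

```text
clock: 21.35
position: [0.4575, 0.2389, 0.1127]
tool_rot: [-1.999, 1.569, -2.203]
force: [0.3, 0.1, -4.4]
grip_width: 0.0176
```

```bash
python3 - <<'E'
from h import *
T=plan([.4544,.2439,.1094],-11.2)
E
```

```text
t 21.35 pos [0.4575 0.2389 0.1127] w 0.0176 F [ 0.3  0.1 -4.4] delta tool [ 3.3  4.3 -4. ]
rot [-0.0082 -0.0006  0.0014]
delta after rot [ 3.3  4.3 -4. ]
```

Request:
jog_arm --pt "0 3 -3 -0.008 0 0" --pt "0 0 0 0 0 0" --pt "2 0 0 0 0 0" --pt "0 0 0 0 0 0" --pt "0 0 0 0 0 0"

```text
clock: 21.85
position: [0.4559, 0.2433, 0.1125]
tool_rot: [0.241, 1.569, 0.046]
force: [-0.6, -0.2, -3.7]
grip_width: 0.0174
```

Request:
jog_arm --pt "1 0 0 0 0 0" --pt "0 0 0 0 0 0"

```text
clock: 22.05
position: [0.456, 0.2432, 0.1115]
tool_rot: [0.211, 1.568, 0.015]
force: [0.1, 0.5, -4.1]
grip_width: 0.0179
```

Request:
jog_arm --pt "1 0 0 0 0 0" --pt "0 0 0 0 0 0"

```text
clock: 22.25
position: [0.456, 0.2432, 0.1103]
tool_rot: [0.2, 1.568, 0.005]
force: [0.3, 0.4, -4.2]
grip_width: 0.0175
```

Request:
jog_arm --pt "0.7 0 0 0 0 0" --pt "0 0 0 0 0 0"

```text
clock: 22.45
position: [0.456, 0.2432, 0.1095]
tool_rot: [0.192, 1.569, -0.003]
force: [-0.5, -0.6, -4.6]
grip_width: 0.0172
```

Request:
jog_arm --pt "0.4 0 0 0 0 0" --pt "0 0 0 0 0 0"

```text
clock: 22.65
position: [0.4561, 0.2433, 0.1095]
tool_rot: [0.19, 1.568, -0.006]
force: [0.2, -0.4, -3.9]
grip_width: 0.0176
```

```bash
python3 - <<'E'
from h import *
T=plan([.4544,.2439,.1094],-11.2)
E
```

```text
t 22.65 pos [0.4561 0.2433 0.1095] w 0.0176 F [ 0.2 -0.4 -3.9] delta tool [ 0.1  0.3 -1.8]
rot [ 0.      0.0027 -0.0005]
delta after rot [ 0.1  0.3 -1.8]
```

In contact (z is at the predicted value and no longer falling), so I'll release.

Request:
jog_arm --pt "0 0 0 0 0 0" --pt "0 0 0 0 0 0" --pt "0 0 0 0 0 0" --pt "0 0 0 0 0 0" --pt "0 0 0 0 0 0" --gripper 90

```text
clock: 23.15
position: [0.4566, 0.2437, 0.11]
tool_rot: [0.408, 1.567, 0.213]
force: [-0.2, 0.4, -0.8]
grip_width: 0.0552
```

```bash
python3 - <<'E'
from h import *
T=plan([.4544,.2439,.1094],-11.2); np.save('Tpark_filt.npy',T)
im=grab_frame('wrist').copy(); cv2.imwrite('pics/w11.png',cv2.resize(im[120:380,200:440,::-1],None,fx=2.2,fy=2.2))
E
```

```text
t 23.15 pos [0.4566 0.2437 0.11  ] w 0.0552 F [-0.2  0.4 -0.8] delta tool [ 0.5 -0.3 -2.2]
rot [ 0.0001  0.0037 -0.0016]
delta after rot [ 0.6 -0.3 -2.2]
```

View pics/w11.png

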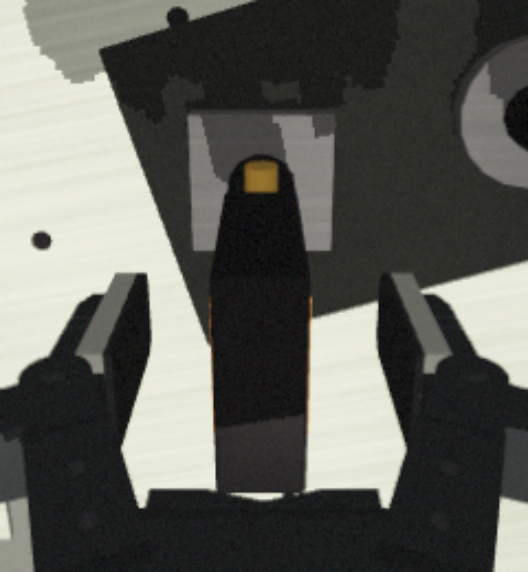

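Request:
jog_arm --pt "-10 0 0 0 0 0" --pt "-20 0 0 0 0 0" --pt "-30 0 0 0 0 0" --pt "-20 0 0 0 0 0" --pt "-10 0 0 0 0 0" --pt "0 0 0 0 0 0"

```text
clock: 23.8
position: [0.4556, 0.244, 0.2056]
tool_rot: [0.534, 1.568, 0.339]
force: [0.5, 0.4, -1.5]
grip_width: 0.0553
```

```bash
python3 - <<'E'
from h import *
print('yaw24');T=plan([.6018,-.0369,.12],-24.2)
print('yaw66');T=plan([.6018,-.0369,.12],65.8)
print(observe()['qpos'].round(2))
E
```

```text
yaw24
t 23.8 pos [0.4556 0.244  0.2056] w 0.0553 F [ 0.5  0.4 -1.5] delta tool [  85.8 -247.6  197.4]
rot [ 0.2282  0.0026 -0.002 ]
delta after rot [  85.6 -196.3  248.5]
yaw66
t 23.8 pos [0.4556 0.244  0.2056] w 0.0553 F [ 0.5  0.4 -1.5] delta tool [  85.8 -247.6  197.4]
rot [-1.3426e+00  3.5000e-03  5.0000e-04]
delta after rot [  85.6 -248.5 -196.3]
[ 0.02  0.51 -0.85  1.89  0.47  0.95  0.33]
```

Request:
jog_arm --pt "0 0 0 0.11 0.002 0" --pt "0 0 0 0.11 0 0" --pt "0 -15 19 0 0 0" --pt "0 -25 32 0 0 0" --pt "0 -28 36 0 0 0" --pt "0 -28 36 0 0 0" --pt "0 -28 36 0 0 0" --pt "0 -28 36 0 0 0" --pt "0 -22 28 0 0 0" --pt "0 -12 15 0 0 0" --pt "0 -5 6 0 0 0" --pt "0 0 0 0 0 0" --pt "0 0 0 0 0 0"

```text
clock: 25.1
position: [0.601, -0.0404, 0.1944]
tool_rot: [-2.822, 1.561, 3.042]
force: [-0.5, 0.5, -0.5]
grip_width: 0.0552
```

```bash
python3 - <<'E'
from h import *
T=plan([.6018,-.0369,.12],-24.2)
E
```

```text
t 25.1 pos [ 0.601  -0.0404  0.1944] w 0.0552 F [-0.5  0.5 -0.5] delta tool [74.4  3.7  0. ]
rot [ 0.003  -0.0094  0.0031]
delta after rot [74.4  3.5 -0.7]
```

Request:
jog_arm --pt "0 3.5 -0.7 0.003 -0.01 0.003" --pt "15 0 0 0 0 0" --pt "25 0 0 0 0 0" --pt "22 0 0 0 0 0" --pt "10 0 0 0 0 0" --pt "3 0 0 0 0 0" --pt "0 0 0 0 0 0" --pt "0 0 0 0 0 0"

```text
clock: 25.9
position: [0.6004, -0.0289, 0.1163]
tool_rot: [0.673, 1.567, 0.26]
force: [-0.2, -0.0, 0.2]
grip_width: 0.055
```

```bash
python3 - <<'E'
from h import *
T=plan([.6018,-.0369,.026],-24.2)
im=grab_frame('wrist').copy()
im2=im.copy()
a=np.radians(-24.2);ex=np.array([np.cos(a),np.sin(a),0]);ey=np.array([-np.sin(a),np.cos(a),0]);c=np.array([.6018,-.0369,0])
P=[c+.018*(ex*i+ey*j)+[0,0,.04] for i,j in ((1,1),(1,-1),(-1,-1),(-1,1),(1,1))]
cv2.polylines(im2,[proj('wrist',P,T).astype(np.int32).reshape(-1,1,2)],False,(0,255,0),1)
cv2.imwrite('pics/w12.png',cv2.resize(im2[120:380,200:440,::-1],None,fx=2.2,fy=2.2))
E
```

```text
t 25.9 pos [ 0.6004 -0.0289  0.1163] w 0.055 F [-0.2 -0.   0.2] delta tool [90.3 -7.   4.2]
rot [ 0.0094  0.0027 -0.0022]
delta after rot [90.3 -6.8  4.5]
```

View pics/w12.png

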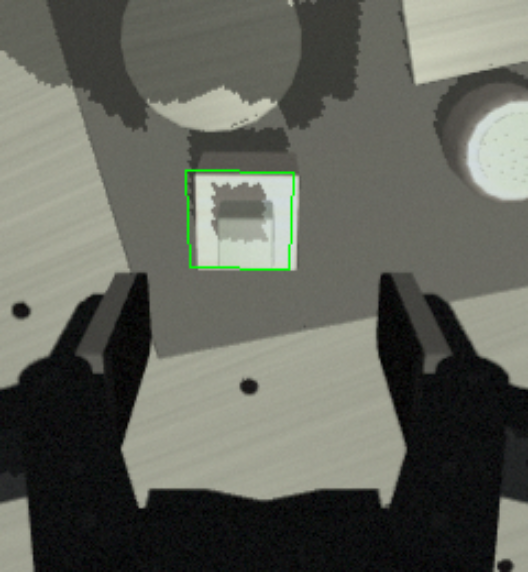

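Request:
jog_arm --pt "0 -6.5 4.5 0.004 0.002 -0.002" --pt "0 0 0 0 0 0" --pt "0 0 0 0 0 0" --pt "15 0 0 0 0 0" --pt "15 0 0 0 0 0" --pt "5 0 0 0 0 0" --pt "0 0 0 0 0 0" --pt "0 0 0 0 0 0"

```text
clock: 26.75
position: [0.6028, -0.038, 0.0799]
tool_rot: [0.148, 1.568, -0.271]
force: [0.2, 0.2, 0.6]
grip_width: 0.0551
```

```bash
python3 - <<'E'
from h import *
T=plan([.6018,-.0369,.026],-24.2)
im=grab_frame('wrist').copy()
cv2.imwrite('pics/w13.png',cv2.resize(im[120:380,200:440,::-1],None,fx=2.2,fy=2.2))
E
```

```text
t 26.75 pos [ 0.6028 -0.038   0.0799] w 0.0551 F [0.2 0.2 0.6] delta tool [53.9  0.6 -1.4]
rot [ 0.004   0.0023 -0.0003]
delta after rot [53.9  0.6 -1.3]
```

View pics/w13.png

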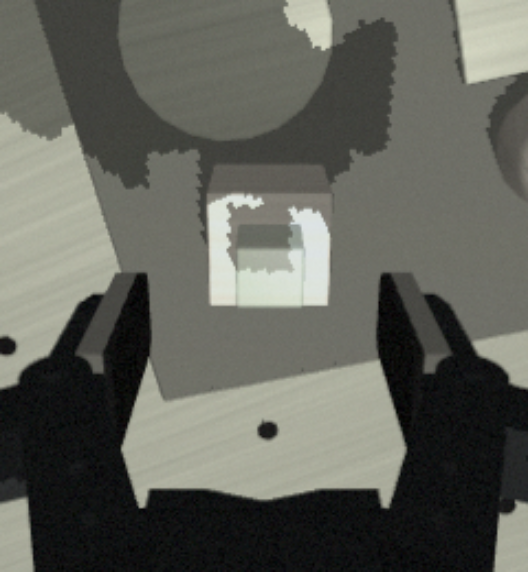

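Request:
jog_arm --pt "8 1 -1.3 0.004 0.002 0" --pt "15 0 0 0 0 0" --pt "15 0 0 0 0 0" --pt "8 0 0 0 0 0" --pt "3 0 0 0 0 0" --pt "0 0 0 0 0 0" --pt "0 0 0 0 0 0"

```text
clock: 27.5
position: [0.6019, -0.0362, 0.0264]
tool_rot: [1.775, 1.57, 1.353]
force: [-0.1, 0.4, 0.5]
grip_width: 0.055
```

```bash
python3 - <<'E'
from h import *
T=plan([.6018,-.0369,.026],-24.2)
im=grab_frame('wrist').copy()
cv2.imwrite('pics/w14.png',cv2.resize(im[120:380,200:440,::-1],None,fx=2.2,fy=2.2))
E
```

```text
t 27.5 pos [ 0.6019 -0.0362  0.0264] w 0.055 F [-0.1  0.4  0.5] delta tool [ 0.4 -0.7  0.2]
rot [-0.     -0.0001 -0.0004]
delta after rot [ 0.4 -0.7  0.2]
```

View pics/w14.png

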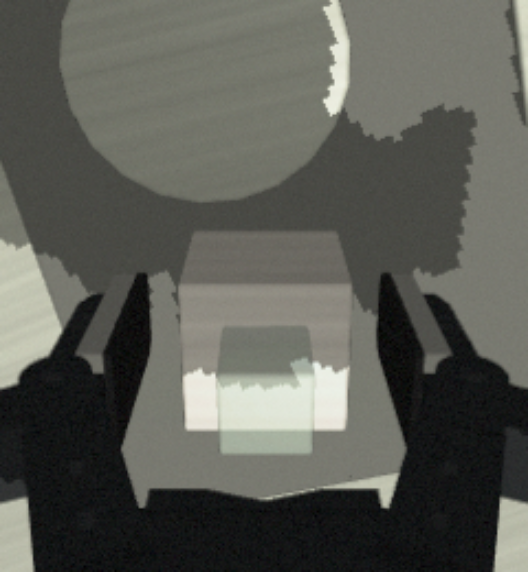

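Request:
jog_arm --pt "0 0.3 0 0 0 0" --pt "0 0 0 0 0 0" --pt "0 0 0 0 0 0" --pt "0 0 0 0 0 0" --pt "0 0 0 0 0 0" --pt "0 0 0 0 0 0" --gripper 190 --newtons 30

```text
clock: 28.15
position: [0.6027, -0.0362, 0.0277]
tool_rot: [0.439, 1.569, 0.016]
force: [-0.6, 0.7, -1.9]
grip_width: 0.0355
```

```bash
python3 - <<'E'
from h import *
T=plan([.6018,-.0369,.026],-24.2);np.save('Tprism.npy',T)
im=grab_frame('wrist').copy()
cv2.imwrite('pics/w15.png',cv2.resize(im[120:380,200:440,::-1],None,fx=2.2,fy=2.2))
E
```

```text
t 28.15 pos [ 0.6027 -0.0362  0.0277] w 0.0355 F [-0.6  0.7 -1.9] delta tool [ 1.7 -1.  -0.5]
rot [-0.0005  0.0018 -0.0008]
delta after rot [ 1.7 -1.  -0.5]
```

View pics/w15.png

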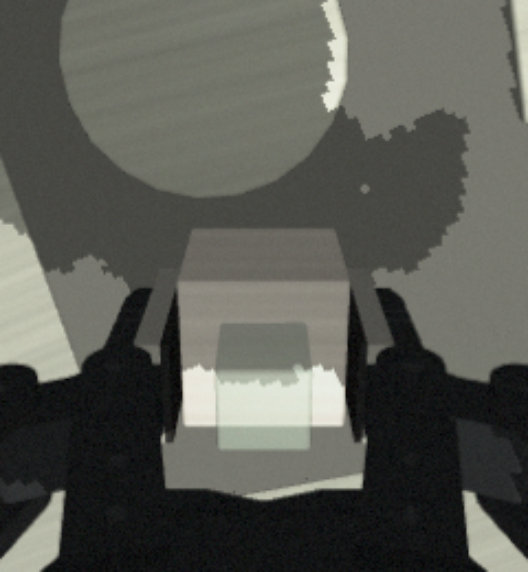

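Request:
jog_arm --pt "-5 0 0 0 0 0" --pt "-15 0 0 0 0 0" --pt "-25 0 0 0 0 0" --pt "-30 0 0 0 0 0" --pt "-25 0 0 0 0 0" --pt "-12 0 0 0 0 0" --pt "0 0 0 0 0 0" --pt "0 -15 0 0 0 0" --pt "0 -30 0 0 0 0" --pt "0 -40 0 0 0 0" --pt "0 -40 0 0 0 0" --pt "0 -40 0 0 0 0" --pt "0 -40 0 0 0 0" --pt "0 -35 0 0 0 0" --pt "0 -18 0 0 0 0" --pt "0 -8 0 0 0 0" --pt "0 0 0 0 0 0" --pt "0 0 0 0 0 0"

```text
clock: 30.0
position: [0.4802, -0.2903, 0.1378]
tool_rot: [3.066, 1.559, 2.643]
force: [0.4, -0.0, -0.3]
grip_width: 0.0354
```

```bash
python3 - <<'E'
from h import *
T=plan([.4885,-.2938,.0797],-24.2); print(observe()['qpos'].round(2))
E
```

```text
t 30.0 pos [ 0.4802 -0.2903  0.1378] w 0.0354 F [ 0.4 -0.  -0.3] delta tool [58.   0.2  9.7]
rot [-0.0003 -0.0119 -0.0009]
delta after rot [58.1  0.2  9. ]
[ 0.92  0.65 -0.69  1.83  0.52  0.87  1.13]
```

Request:
jog_arm --pt "0 0 9 0 -0.012 0" --pt "0 0 0 0 0 0" --pt "0 0 0 0 0 0" --pt "10 0 0 0 0 0" --pt "15 0 0 0 0 0" --pt "10 0 0 0 0 0" --pt "4 0 0 0 0 0" --pt "0 0 0 0 0 0" --pt "0 0 0 0 0 0"

```text
clock: 30.9
position: [0.4908, -0.2897, 0.0939]
tool_rot: [1.764, 1.568, 1.348]
force: [-0.5, 0.5, -0.7]
grip_width: 0.0357
```

```bash
python3 - <<'E'
from h import *
T=plan([.4885,-.2938,.0797],-24.2)
im=grab_frame('wrist').copy()
cv2.imwrite('pics/w16.png',cv2.resize(im[120:380,200:440,::-1],None,fx=2.2,fy=2.2))
E
```

```text
t 30.9 pos [ 0.4908 -0.2897  0.0939] w 0.0357 F [-0.5  0.5 -0.7] delta tool [14.2 -4.7 -0.4]
rot [ 0.0062 -0.0005 -0.0026]
delta after rot [14.2 -4.7 -0.4]
```

View pics/w16.png

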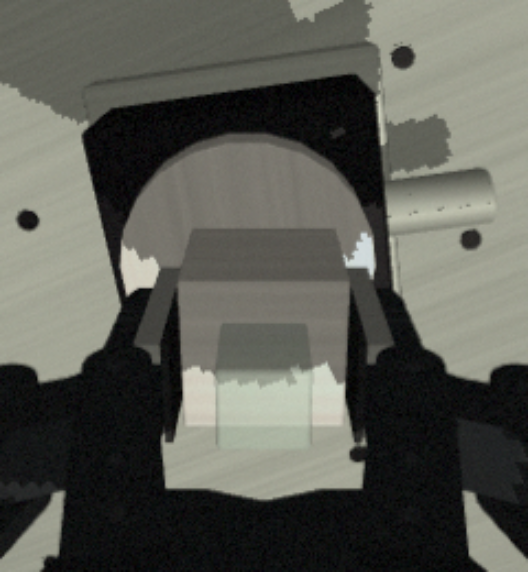

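Request:
jog_arm --pt "0 -4.6 -0.4 0.006 0 -0.002" --pt "0 0 0 0 0 0" --pt "0 0 0 0 0 0" --pt "6 0 0 0 0 0" --pt "4 0 0 0 0 0" --pt "0 0 0 0 0 0" --pt "0 0 0 0 0 0"

```text
clock: 31.65
position: [0.4887, -0.2947, 0.0841]
tool_rot: [-0.029, 1.569, -0.452]
force: [-0.0, -0.3, -1.4]
grip_width: 0.0356
```

```bash
python3 - <<'E'
from h import *
T=plan([.4885,-.2938,.0797],-24.2)
im=grab_frame('wrist').copy()
cv2.imwrite('pics/w17.png',cv2.resize(im[120:380,200:440,::-1],None,fx=2.2,fy=2.2))
E
```

```text
t 31.65 pos [ 0.4887 -0.2947  0.0841] w 0.0356 F [-0.  -0.3 -1.4] delta tool [ 4.4  0.8 -0.5]
rot [-0.001   0.0013  0.    ]
delta after rot [ 4.4  0.8 -0.5]
```

View pics/w17.png

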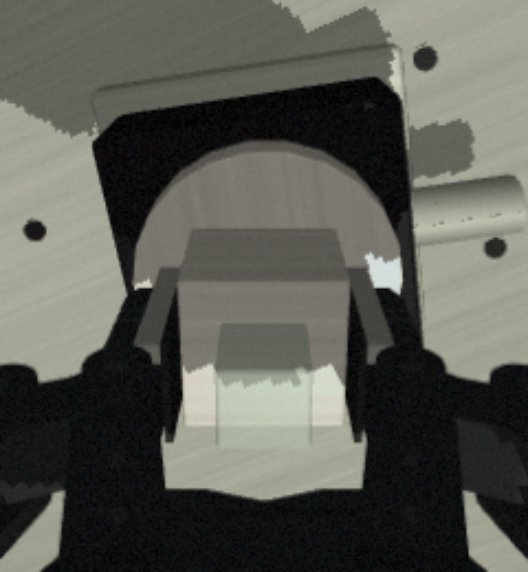

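```bash
python3 - <<'E'
from h import *
T=toolpose(); z=T[:3,2].copy(); z[2]=0; z/=np.linalg.norm(z)
f=lambda X:((proj('wrist',X,T)-[200,120])*2.2).round(1)
c=np.array([.4885,-.2938,.062]); print(f([c-.036*z]))
tc=T[:3,3].copy(); tc[2]=.0664
print('prism front bottom', f([tc-.018*z]),'top',f([tc-.018*z+[0,0,.03]]))
E
```

```text
[[261.7 147.3]]
prism front bottom [[258.7 223.4]] top [[257.8 277.2]]
```

Request:
jog_arm --pt "2 1 -0.3 0 0 0" --pt "0 0 0 0 0 0" --pt "0 0 0 0 0 0"

```text
clock: 32.0
position: [0.4889, -0.2935, 0.082]
tool_rot: [0.007, 1.569, -0.417]
force: [0.5, -0.8, -0.1]
grip_width: 0.0355
```

Request:
jog_arm --pt "1 0 0 0 0 0" --pt "0 0 0 0 0 0"

```text
clock: 32.2
position: [0.489, -0.2935, 0.081]
tool_rot: [-0.004, 1.569, -0.428]
force: [0.2, -0.6, -1.0]
grip_width: 0.0355
```

Request:
jog_arm --pt "1 0 0 0 0 0" --pt "0 0 0 0 0 0"

```text
clock: 32.4
position: [0.489, -0.2936, 0.08]
tool_rot: [-0.022, 1.569, -0.446]
force: [0.1, -0.0, -1.5]
grip_width: 0.0354
```

Request:
jog_arm --pt "0.7 0 0 0 0 0" --pt "0 0 0 0 0 0"

```text
clock: 32.6
position: [0.489, -0.2936, 0.0793]
tool_rot: [-0.018, 1.569, -0.442]
force: [-0.0, -0.1, -0.5]
grip_width: 0.0356
```

Request:
jog_arm --pt "0.6 0 0 0 0 0" --pt "0 0 0 0 0 0"

```text
clock: 32.8
position: [0.4891, -0.2936, 0.0792]
tool_rot: [-0.202, 1.569, -0.626]
force: [-0.5, -0.3, -1.1]
grip_width: 0.0355
```

Request:
jog_arm --pt "0.5 0 0 0 0 0" --pt "0 0 0 0 0 0"

```text
clock: 33.0
position: [0.4892, -0.2937, 0.0792]
tool_rot: [-0.279, 1.568, -0.703]
force: [-0.4, 0.8, -0.7]
grip_width: 0.0355
```

Request:
jog_arm --pt "0.5 0 0 0 0 0" --pt "0 0 0 0 0 0"

```text
clock: 33.2
position: [0.4893, -0.2937, 0.0791]
tool_rot: [-0.37, 1.568, -0.793]
force: [0.3, 1.0, -1.2]
grip_width: 0.0353
```

Contact at z = 0.0792. Release by opening only to about 55 mm, then look.

Request:
jog_arm --pt "0 0 0 0 0 0" --pt "0 0 0 0 0 0" --pt "0 0 0 0 0 0" --pt "0 0 0 0 0 0" --gripper 90

```text
clock: 33.6
position: [0.4894, -0.2938, 0.0789]
tool_rot: [-0.279, 1.568, -0.702]
force: [-0.0, 0.0, -0.6]
grip_width: 0.0554
```

Request:
jog_arm --pt "-8 0 0 0 0 0" --pt "-20 0 0 0 0 0" --pt "-30 0 0 0 0 0" --pt "-35 0 0 0 0 0" --pt "-20 0 0 0 0 0" --pt "-10 0 0 0 0 0" --pt "0 0 0 0 0 0"

```text
clock: 34.3
position: [0.4889, -0.2927, 0.2086]
tool_rot: [-0.048, 1.569, -0.47]
force: [0.2, 0.8, -0.8]
grip_width: 0.0553
```

```bash
python3 - <<'E'
from h import *
T=plan([.4477,.3469,.2],-11.2); print(observe()['qpos'].round(2))
im=grab_frame('wrist').copy(); cv2.imwrite('pics/w18.png',im[:,:,::-1])
im=grab_frame('top').copy(); cv2.imwrite('pics/top18.png',im[:,:,::-1])
E
```

```text
t 34.3 pos [ 0.4889 -0.2927  0.2086] w 0.0553 F [ 0.2  0.8 -0.8] delta tool [   7.9  566.5 -299.8]
rot [-0.2268  0.002   0.0003]
delta after rot [   8.6  619.4 -164.7]
[ 0.96  0.56 -0.74  1.76  0.45  0.99  1.19]
```

View pics/w18.png

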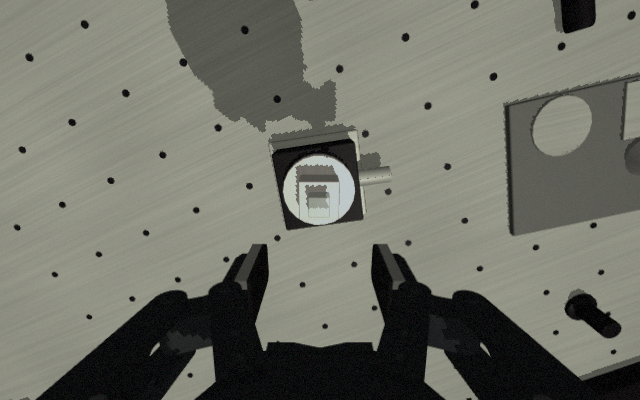

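View pics/top18.png

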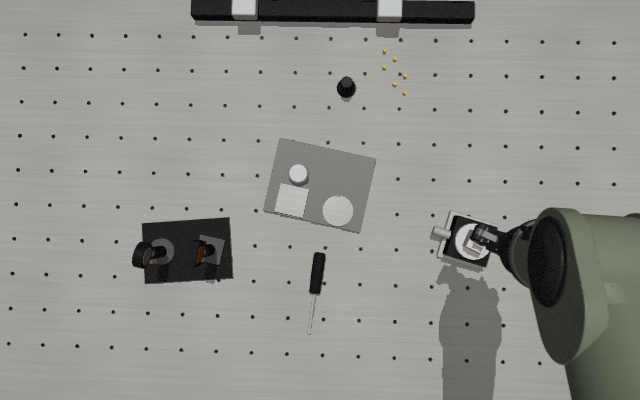

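```bash
sed -i 's/top7/top18/' m1.py; cat >> m1.py <<'E'
print('---')
g,w=R(.014,.48,.72,-.13,.15)
cv2.imwrite('pics/rseat.png',cv2.resize(np.clip(g[220:440,60:440],0,255).astype(np.uint8),None,fx=2,fy=2))
for sg in (0,-1,1):
    c,r,n=circ(g,(350,353),65,half=6,sign=sg); print('round',sg,w(c),r*S,n)
q,_=quad(g,[(110,247),(226,270),(204,385),(88,366)],half=6); rep('sqseat',w(q))
E
python3 m1.py 2>/dev/null | sed -n '/---/,$p'
```

```text
---
round 0 [ 0.54287765 -0.02490527] 0.032094723582411805 97
round -1 [ 0.5428933  -0.02491741] 0.03210655439132899 94
round 1 [ 0.54357045 -0.0249157 ] 0.03501143560967795 57
res [(0.45, 55), (0.55, 54), (0.54, 47), (0.21, 60)]
sqseat c [0.5624 0.0728] sides [61.0, 60.8, 60.4, 60.7] ang [-101.26, 168.74, 78.66, -10.66]
```

View pics/rseat.png

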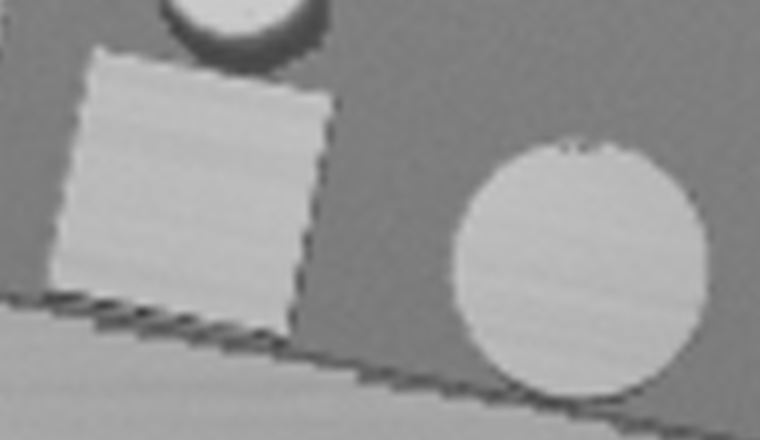

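Request:
jog_arm --pt "0 0 0 -0.11 0.002 0" --pt "0 0 0 -0.11 0 0" --pt "0 20 -5 0 0 0" --pt "0 35 -9 0 0 0" --pt "0 43 -11.5 0 0 0" --pt "0 43 -11.5 0 0 0" --pt "0 43 -11.5 0 0 0" --pt "0 43 -11.5 0 0 0" --pt "0 43 -11.5 0 0 0" --pt "0 43 -11.5 0 0 0" --pt "0 43 -11.5 0 0 0" --pt "0 43 -11.5 0 0 0" --pt "0 43 -11.5 0 0 0" --pt "0 43 -11.5 0 0 0" --pt "0 43 -11.5 0 0 0" --pt "0 35 -9 0 0 0" --pt "0 20 -5 0 0 0" --pt "0 10 -3 0 0 0" --pt "0 0 0 0 0 0" --pt "0 0 0 0 0 0"

```text
clock: 36.4
position: [0.4353, 0.3405, 0.1877]
tool_rot: [-3.095, 1.536, 2.993]
force: [0.7, -1.0, 0.9]
grip_width: 0.0556
```

```bash
python3 - <<'E'
from h import *
T=plan([.4477,.3469,.17],-11.2); print(observe()['qpos'].round(2))
E
```

```text
t 36.4 pos [0.4353 0.3405 0.1877] w 0.0556 F [ 0.7 -1.   0.9] delta tool [17.3  8.7 11.5]
rot [ 0.0001 -0.0347  0.0016]
delta after rot [17.7  8.7 10.9]
[-0.17  0.61 -0.84  1.8   0.5   0.99  0.17]
```

Request:
jog_arm --pt "0 8.7 10.5 0 -0.034 0.002" --pt "0 0 0 0 0 0" --pt "0 0 0 0 0 0"

```text
clock: 36.7
position: [0.4485, 0.3425, 0.1865]
tool_rot: [-1.829, 1.568, -2.029]
force: [-0.6, 0.4, 0.1]
grip_width: 0.0554
```

```bash
python3 - <<'E'
from h import *
T=plan([.4477,.3469,.109],-11.2)
im=grab_frame('top').copy(); cv2.imwrite('pics/top19.png',im[:,:,::-1])
im=cv2.resize(im[190:290,410:530,::-1],None,fx=5,fy=5,interpolation=cv2.INTER_CUBIC); cv2.imwrite('pics/top19s.png',im)
E
```

```text
t 36.7 pos [0.4485 0.3425 0.1865] w 0.0554 F [-0.6  0.4  0.1] delta tool [77.5  4.4 -1.6]
rot [-0.0043 -0.0007  0.0026]
delta after rot [77.5  4.2 -1.7]
```

View pics/top19s.png

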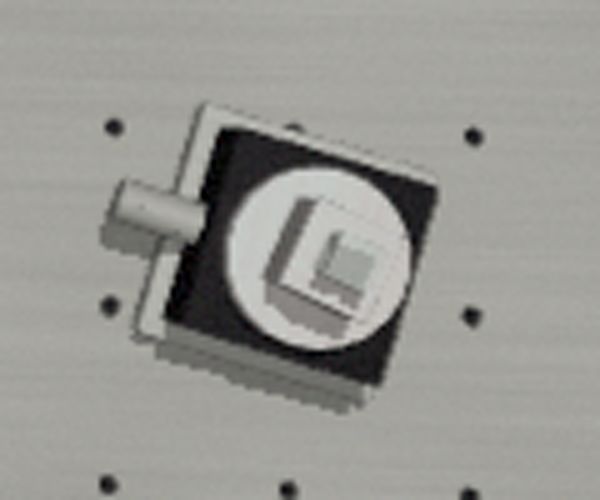

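```bash
python3 - <<'E'
from h import *
im=cv2.imread('pics/top19.png')
big=cv2.resize(im[190:290,410:530],None,fx=6,fy=6,interpolation=cv2.INTER_CUBIC)
a=np.radians(-24.2);ex=np.array([np.cos(a),np.sin(a),0]);ey=np.array([-np.sin(a),np.cos(a),0])
c=np.array([.4885,-.2938,0])
def dr(P,col): cv2.polylines(big,[((proj('top',P)-[410,190]+.5)*6*16).astype(np.int32).reshape(-1,1,2)],True,col,1,cv2.LINE_AA,4)
dr([c+.036*(ex*np.cos(t)+ey*np.sin(t))+[0,0,.062] for t in np.linspace(0,6.28,60)],(0,255,0))
dr([c+.018*(ex*i+ey*j)+[0,0,.092] for i,j in ((1,1),(1,-1),(-1,-1),(-1,1))],(0,0,255))
dr([c+.009*(ex*i+ey*j)+[0,0,.110] for i,j in ((1,1),(1,-1),(-1,-1),(-1,1))],(255,0,0))
cv2.imwrite('pics/t19o.png',big)
E
```

```text
(no output)
```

View pics/t19o.png

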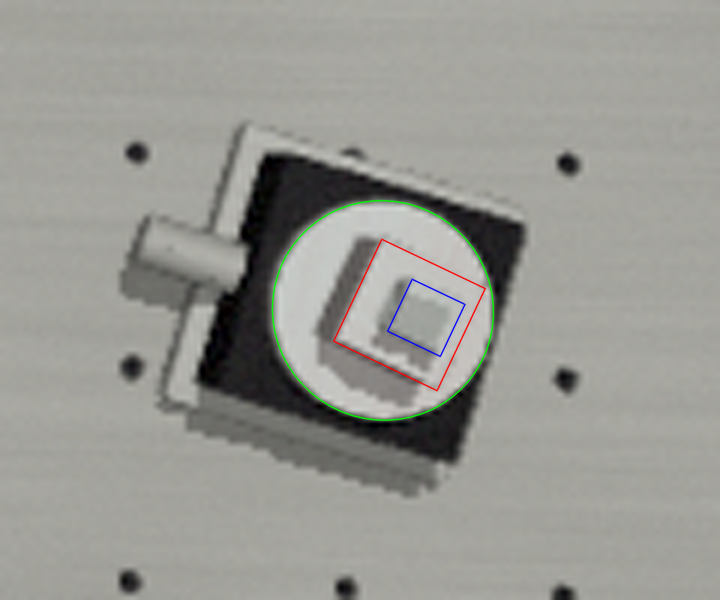

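Request:
jog_arm --pt "0 4.2 -1.7 -0.004 0 0.002" --pt "0 0 0 0 0 0" --pt "15 0 0 0 0 0" --pt "20 0 0 0 0 0" --pt "8 0 0 0 0 0" --pt "0 0 0 0 0 0" --pt "0 0 0 0 0 0"

```text
clock: 37.45
position: [0.4474, 0.3456, 0.141]
tool_rot: [-2.715, 1.568, -2.912]
force: [-0.5, -0.4, -0.4]
grip_width: 0.0554
```

```bash
python3 - <<'E'
from h import *
T=plan([.4477,.3469,.109],-11.2)
im=grab_frame('wrist').copy(); cv2.imwrite('pics/w20.png',cv2.resize(im[120:380,200:440,::-1],None,fx=2.2,fy=2.2))
E
```

```text
t 37.45 pos [0.4474 0.3456 0.141 ] w 0.0554 F [-0.5 -0.4 -0.4] delta tool [32.   1.4  0.1]
rot [-0.0016 -0.0022  0.001 ]
delta after rot [32.   1.4  0.1]
```

View pics/w20.png

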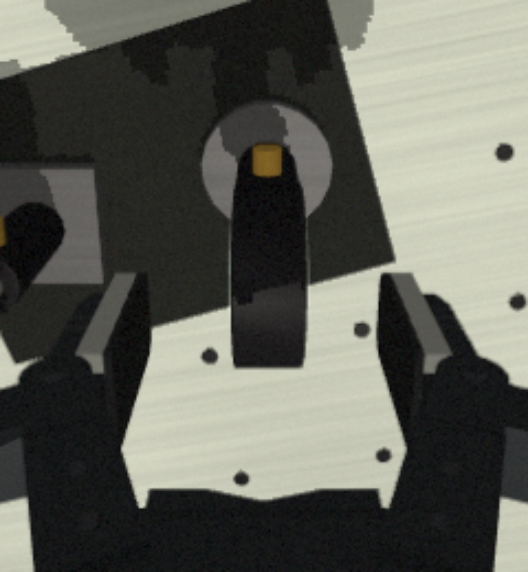

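Request:
jog_arm --pt "8 1.2 0 -0.001 -0.002 0.001" --pt "12 0 0 0 0 0" --pt "8 0 0 0 0 0" --pt "3 0 0 0 0 0" --pt "0 0 0 0 0 0" --pt "0 0 0 0 0 0"

```text
clock: 38.1
position: [0.4479, 0.3471, 0.1081]
tool_rot: [0.856, 1.57, 0.66]
force: [-1.2, -0.1, 0.2]
grip_width: 0.0553
```

```bash
python3 - <<'E'
from h import *
T=plan([.4477,.3469,.109],-11.2)
im=grab_frame('wrist').copy(); cv2.imwrite('pics/w21.png',cv2.resize(im[120:380,200:440,::-1],None,fx=2.2,fy=2.2))
E
```

```text
t 38.1 pos [0.4479 0.3471 0.1081] w 0.0553 F [-1.2 -0.1  0.2] delta tool [-0.9 -0.3 -0.2]
rot [-0.0006  0.0008 -0.001 ]
delta after rot [-0.9 -0.3 -0.2]
```

View pics/w21.png

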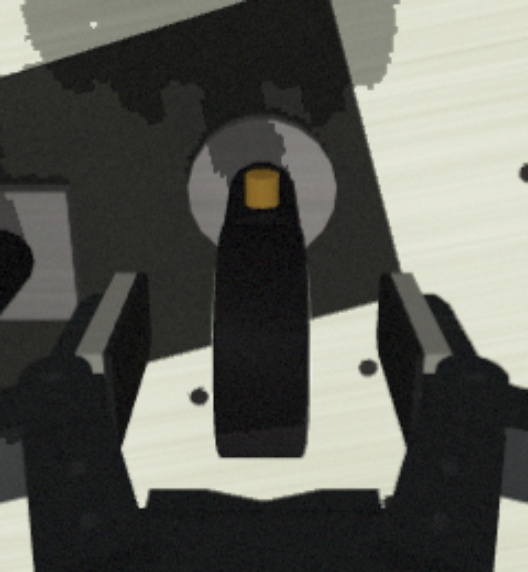

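Request:
jog_arm --pt "0 -0.3 0 0 0 0" --pt "0 0 0 0 0 0" --pt "0 0 0 0 0 0" --pt "0 0 0 0 0 0" --pt "0 0 0 0 0 0" --pt "0 0 0 0 0 0" --pt "0 0 0 0 0 0" --pt "0 0 0 0 0 0" --gripper 230 --newtons 40

```text
clock: 38.95
position: [0.4482, 0.3467, 0.1088]
tool_rot: [0.682, 1.569, 0.486]
force: [0.4, -0.9, -1.3]
grip_width: 0.0177
```

```bash
python3 - <<'E'
from h import *
T=plan([.5429,-.0247,.28],-11.2); np.save('Tlens2.npy',T)
E
```

```text
t 38.95 pos [0.4482 0.3467 0.1088] w 0.0177 F [ 0.4 -0.9 -1.3] delta tool [-171.4 -345.5  165.7]
rot [-0.001   0.0016 -0.0013]
delta after rot [-171.2 -345.9  165. ]
```

Request:
jog_arm --pt "-5 0 0 0 0 0" --pt "-12 0 0 0 0 0" --pt "-25 0 0 0 0 0" --pt "-35 0 0 0 0 0" --pt "-35 0 0 0 0 0" --pt "-30 0 0 0 0 0" --pt "-18 0 0 0 0 0" --pt "-8 0 0 0 0 0" --pt "0 0 0 0 0 0" --pt "0 0 0 0 0 0"

```text
clock: 39.95
position: [0.4459, 0.3464, 0.2884]
tool_rot: [1.077, 1.569, 0.884]
force: [0.1, -0.3, -2.7]
grip_width: 0.0177
```

```bash
python3 - <<'E'
from h import *
T=plan([.5429,-.0247,.28],-11.2)
E
```

```text
t 39.95 pos [0.4459 0.3464 0.2884] w 0.0177 F [ 0.1 -0.3 -2.7] delta tool [   8.  -345.5  166.6]
rot [ 0.0018  0.0008 -0.0014]
delta after rot [   8.4 -345.2  167.3]
```

Request:
jog_arm --pt "0 -15 7 0 0 0" --pt "0 -28 13.5 0 0 0" --pt "0 -36 17.5 0 0 0" --pt "0 -36 17.5 0 0 0" --pt "0 -36 17.5 0 0 0" --pt "0 -36 17.5 0 0 0" --pt "0 -36 17.5 0 0 0" --pt "0 -36 17.5 0 0 0" --pt "0 -36 17.5 0 0 0" --pt "0 -26 12.5 0 0 0" --pt "0 -15 7 0 0 0" --pt "0 -7 3 0 0 0" --pt "0 0 0 0 0 0" --pt "0 0 0 0 0 0"

```text
clock: 41.35
position: [0.5398, -0.0367, 0.2724]
tool_rot: [-3.035, 1.549, 3.059]
force: [-0.9, 1.0, -2.7]
grip_width: 0.0173
```

```bash
python3 - <<'E'
from h import *
T=plan([.5429,-.0247,.13],-11.2)
E
```

```text
t 41.35 pos [ 0.5398 -0.0367  0.2724] w 0.0173 F [-0.9  1.  -2.7] delta tool [142.3  12.7   3.9]
rot [ 0.0071 -0.0214  0.0024]
delta after rot [142.4  12.4   0.8]
```

Request:
jog_arm --pt "0 12.4 1 0.007 -0.021 0.002" --pt "0 0 0 0 0 0" --pt "15 0 0 0 0 0" --pt "30 0 0 0 0 0" --pt "35 0 0 0 0 0" --pt "30 0 0 0 0 0" --pt "15 0 0 0 0 0" --pt "6 0 0 0 0 0" --pt "0 0 0 0 0 0" --pt "0 0 0 0 0 0"

```text
clock: 42.35
position: [0.5431, -0.0175, 0.1396]
tool_rot: [0.186, 1.569, 0.002]
force: [0.4, 0.3, -3.5]
grip_width: 0.0172
```

```bash
python3 - <<'E'
from h import *
T=plan([.5429,-.0247,.1188],-11.2)
E
```

```text
t 42.35 pos [ 0.5431 -0.0175  0.1396] w 0.0172 F [ 0.4  0.3 -3.5] delta tool [20.8 -7.2  1.1]
rot [ 0.012   0.0013 -0.0003]
delta after rot [20.8 -7.1  1.2]
```

Request:
jog_arm --pt "0 -6.8 1.2 0.011 0.001 0" --pt "0 0 0 0 0 0" --pt "0 0 0 0 0 0" --pt "8 0 0 0 0 0" --pt "5 0 0 0 0 0" --pt "0 0 0 0 0 0" --pt "0 0 0 0 0 0"

```text
clock: 43.05
position: [0.5445, -0.0255, 0.1283]
tool_rot: [0.041, 1.566, -0.155]
force: [1.1, 0.0, -2.0]
grip_width: 0.0174
```

```bash
python3 - <<'E'
from h import *
T=plan([.5429,-.0247,.1188],-11.2)
im=grab_frame('wrist').copy(); cv2.imwrite('pics/w22raw.png',im[:,:,::-1]);np.save('T22.npy',T); cv2.imwrite('pics/w22.png',cv2.resize(im[150:270,250:390,::-1],None,fx=5,fy=5,interpolation=cv2.INTER_CUBIC))
E
```

```text
t 43.05 pos [ 0.5445 -0.0255  0.1283] w 0.0174 F [ 1.1  0.  -2. ] delta tool [ 9.5  0.5 -1.8]
rot [-0.0011  0.0044 -0.0002]
delta after rot [ 9.5  0.5 -1.7]
```

View pics/w22.png

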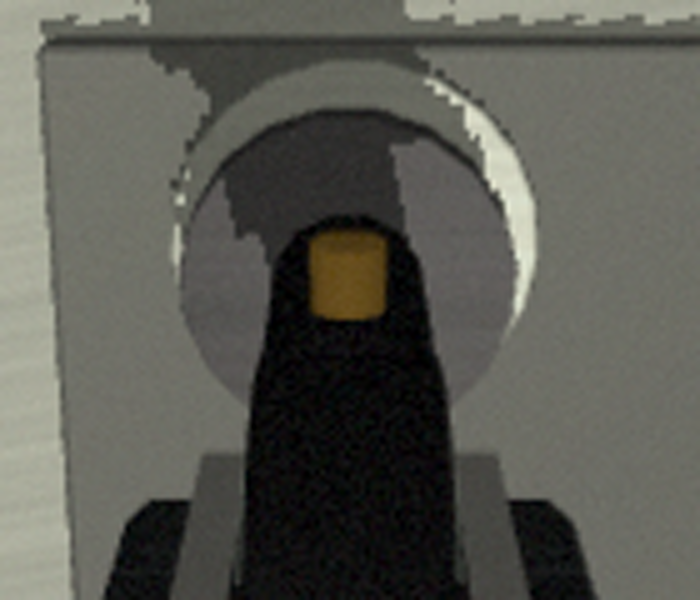

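```bash
cat > ov.py <<'E'
from h import *
def ov(img,T,sc,fz,kind,out,dz=0,dy=0,box=(150,270,250,390),f=5):
    """sc seat centre xy, fz foot underside z; foot centred at TCP + tool offsets dz,dy(m)"""
    im=cv2.imread(img); r0,r1,c0,c1=box
    big=cv2.resize(im[r0:r1,c0:c1],None,fx=f,fy=f,interpolation=cv2.INTER_CUBIC)
    y=T[:3,1]*[1,1,0];y/=np.linalg.norm(y); z=np.cross([0,0,-1.],y)
    fc=T[:3,3]*[1,1,0]+z*dz+y*dy; a=np.radians(-11.2); ex=np.array([np.cos(a),np.sin(a),0]);ey=np.array([-np.sin(a),np.cos(a),0])
    tt=np.linspace(0,2*np.pi,90)
    def shape(c,h,zz,A,B,k):
        if k=='r': return [c+h*(A*np.cos(t)+B*np.sin(t))+[0,0,zz] for t in tt]
        return [c+h*(A*i+B*j)+[0,0,zz] for i,j in ((1,1),(1,-1),(-1,-1),(-1,1))]
    s=np.array([sc[0],sc[1],0]); k='r' if kind=='lens' else 's'
    hs,hf=(.033,.028) if k=='r' else (.031,.027)
    for P,col in ((shape(s,hs,.014,ex,ey,k),(0,255,255)),(shape(s,hs,.010,ex,ey,k),(0,180,255)),(shape(fc,hf,fz+.010,z,y,k),(0,255,0)),(shape(fc,hf,fz,z,y,k),(255,0,0))):
        uv=(proj('wrist',P,T)-[c0,r0]+.5)*f
        cv2.polylines(big,[(uv*16).astype(np.int32).reshape(-1,1,2)],True,col,1,cv2.LINE_AA,4)
    cv2.imwrite(out,big)
E
python3 - <<'E'
from ov import *
ov('pics/w22raw.png',np.load('T22.npy'),(.5429,-.0247),.0235,'lens','pics/w22o.png')
E
```

```text
(no output)
```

View pics/w22o.png

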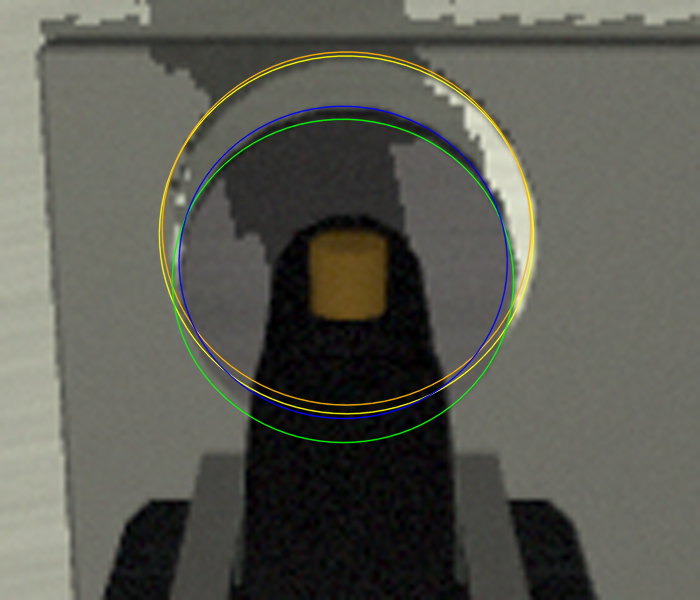

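Request:
jog_arm --pt "0 1.2 -0.5 0 0.003 0" --pt "0 0 0 0 0 0" --pt "3 0 0 0 0 0" --pt "3 0 0 0 0 0" --pt "0 0 0 0 0 0" --pt "0 0 0 0 0 0"

```text
clock: 43.7
position: [0.5443, -0.024, 0.1219]
tool_rot: [0.231, 1.569, 0.034]
force: [-0.3, -0.1, -3.2]
grip_width: 0.0173
```

```bash
python3 - <<'E'
from ov import *
T=plan([.5429,-.0247,.1188],-11.2)
im=grab_frame('wrist').copy(); cv2.imwrite('pics/w23raw.png',im[:,:,::-1]);np.save('T23.npy',T)
ov('pics/w23raw.png',T,(.5429,-.0247),.014+T[2,3]-.1188,'lens','pics/w23o.png')
E
```

```text
t 43.7 pos [ 0.5443 -0.024   0.1219] w 0.0173 F [-0.3 -0.1 -3.2] delta tool [ 3.1 -1.  -1.2]
rot [-0.0009  0.0013 -0.0003]
delta after rot [ 3.1 -1.  -1.2]
```

View pics/w23o.png

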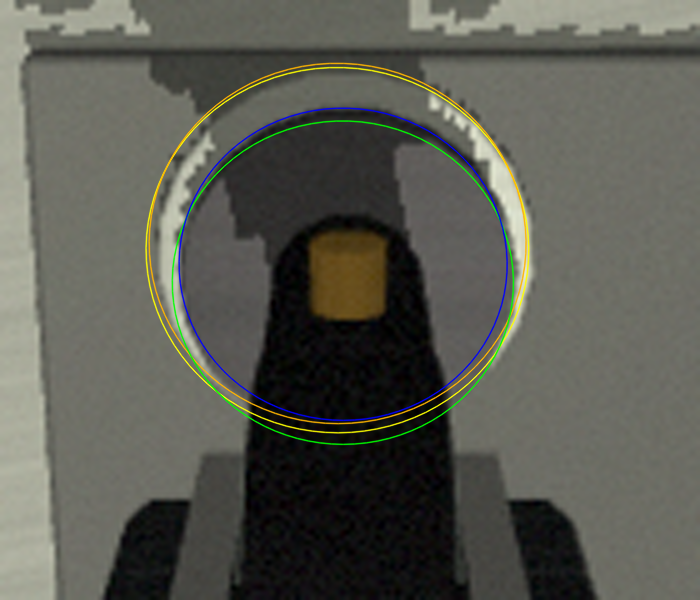

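Request:
jog_arm --pt "0 -0.9 -0.8 0 0.001 0" --pt "0 0 0 0 0 0" --pt "1.5 0 0 0 0 0" --pt "0 0 0 0 0 0" --pt "0 0 0 0 0 0"

```text
clock: 44.25
position: [0.5433, -0.0248, 0.1204]
tool_rot: [0.561, 1.57, 0.364]
force: [-0.1, -1.1, -3.4]
grip_width: 0.0176
```

```bash
python3 - <<'E'
from ov import *
T=plan([.5429,-.0247,.1188],-11.2)
im=grab_frame('wrist').copy(); cv2.imwrite('pics/w24raw.png',im[:,:,::-1]);np.save('T24.npy',T)
ov('pics/w24raw.png',T,(.5429,-.0247),.014+T[2,3]-.1188,'lens','pics/w24o.png')
E
```

```text
t 44.25 pos [ 0.5433 -0.0248  0.1204] w 0.0176 F [-0.1 -1.1 -3.4] delta tool [ 1.6  0.1 -0.4]
rot [-0.0011  0.0004 -0.0003]
delta after rot [ 1.6  0.1 -0.4]
```

View pics/w24o.png

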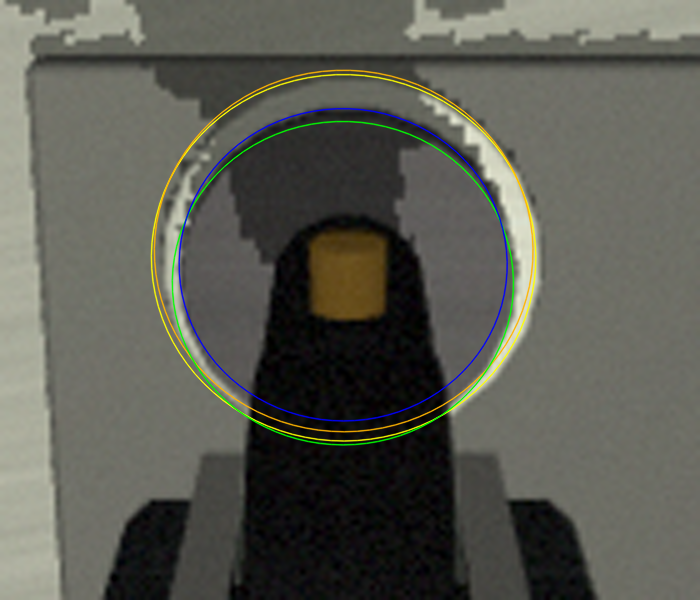

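Request:
jog_arm --pt "0.9 0.3 0 0 0 0" --pt "0 0 0 0 0 0"

```text
clock: 44.5
position: [0.5433, -0.0246, 0.1195]
tool_rot: [0.546, 1.57, 0.349]
force: [0.2, 0.4, -2.8]
grip_width: 0.0177
```

Request:
jog_arm --pt "0.6 0 0 0 0 0" --pt "0 0 0 0 0 0"

```text
clock: 44.7
position: [0.5434, -0.0245, 0.1189]
tool_rot: [0.454, 1.57, 0.258]
force: [0.1, 0.5, -2.8]
grip_width: 0.0177
```

Request:
jog_arm --pt "0.5 0 0 0 0 0" --pt "0 0 0 0 0 0"

```text
clock: 44.9
position: [0.5437, -0.0245, 0.119]
tool_rot: [0.027, 1.569, -0.17]
force: [-0.1, -0.2, -3.7]
grip_width: 0.0177
```

Request:
jog_arm --pt "0.5 0 0 0 0 0" --pt "0 0 0 0 0 0"

```text
clock: 45.1
position: [0.5439, -0.0246, 0.1189]
tool_rot: [-0.068, 1.569, -0.265]
force: [-0.4, 0.7, -2.9]
grip_width: 0.0175
```

Contact at z = 0.119. Release.

Request:
jog_arm --pt "0 0 0 0 0 0" --pt "0 0 0 0 0 0" --pt "0 0 0 0 0 0" --pt "0 0 0 0 0 0" --pt "0 0 0 0 0 0" --gripper 90

```text
clock: 45.6
position: [0.5443, -0.0244, 0.1189]
tool_rot: [0.131, 1.568, -0.066]
force: [0.1, -0.8, 0.2]
grip_width: 0.0552
```

```bash
python3 - <<'E'
from ov import *
T=plan([.5429,-.0247,.1188],-11.2)
im=grab_frame('wrist').copy(); cv2.imwrite('pics/w25raw.png',im[:,:,::-1])
ov('pics/w25raw.png',T,(.5429,-.0247),.014,'lens','pics/w25o.png')
E
```

```text
t 45.6 pos [ 0.5443 -0.0244  0.1189] w 0.0552 F [ 0.1 -0.8  0.2] delta tool [ 0.1 -0.6 -1.3]
rot [-0.0011  0.0027 -0.0004]
delta after rot [ 0.1 -0.6 -1.3]
```

View pics/w25o.png

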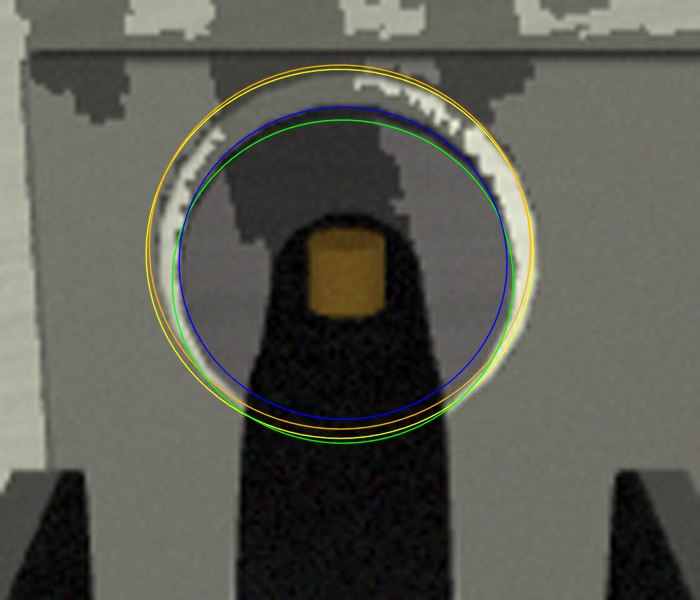

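Request:
jog_arm --pt "-8 0 0 0 0 0" --pt "-20 0 0 0 0 0" --pt "-25 0 0 0 0 0" --pt "-15 0 0 0 0 0" --pt "-6 0 0 0 0 0" --pt "0 0 0 0 0 0"

```text
clock: 46.25
position: [0.5438, -0.0242, 0.197]
tool_rot: [0.182, 1.569, -0.014]
force: [0.0, 0.3, -0.1]
grip_width: 0.0551
```

```bash
python3 - <<'E'
from h import *
T=plan([.4566,.2437,.19],-11.2)
E
```

```text
t 46.25 pos [ 0.5438 -0.0242  0.197 ] w 0.0551 F [ 0.   0.3 -0.1] delta tool [   6.8  245.8 -137.7]
rot [-0.0006  0.0021 -0.0004]
delta after rot [   7.   245.9 -137.5]
```

Request:
jog_arm --pt "0 15 -8 0 0.002 0" --pt "0 30 -17 0 0 0" --pt "0 37 -21 0 0 0" --pt "0 37 -21 0 0 0" --pt "0 37 -21 0 0 0" --pt "0 37 -21 0 0 0" --pt "0 28 -16 0 0 0" --pt "0 16 -9 0 0 0" --pt "0 7 -3 0 0 0" --pt "0 0 0 0 0 0" --pt "0 0 0 0 0 0"

```text
clock: 47.35
position: [0.4521, 0.2479, 0.1888]
tool_rot: [-2.687, 1.562, -2.888]
force: [0.2, -0.2, 0.3]
grip_width: 0.0553
```

```bash
python3 - <<'E'
from h import *
T=plan([.4566,.2437,.15],-11.2)
im=grab_frame('top').copy(); cv2.imwrite('pics/top26.png',im[:,:,::-1])
E
```

```text
t 47.35 pos [0.4521 0.2479 0.1888] w 0.0553 F [ 0.2 -0.2  0.3] delta tool [38.8 -3.   5.6]
rot [-0.0052 -0.008   0.0039]
delta after rot [38.8 -3.2  5.2]
```

Request:
jog_arm --pt "0 -3.2 5 -0.005 -0.008 0.004" --pt "0 0 0 0 0 0" --pt "15 0 0 0 0 0" --pt "18 0 0 0 0 0" --pt "5 0 0 0 0 0" --pt "0 0 0 0 0 0" --pt "0 0 0 0 0 0"

```text
clock: 48.1
position: [0.4587, 0.2386, 0.1479]
tool_rot: [-0.77, 1.569, -0.973]
force: [0.0, -0.9, 0.8]
grip_width: 0.0551
```

```bash
python3 - <<'E'
from ov import *
T=plan([.4566,.2437,.11],-11.2)
im=grab_frame('wrist').copy(); cv2.imwrite('pics/w27.png',cv2.resize(im[120:380,200:440,::-1],None,fx=2.2,fy=2.2))
im=cv2.imread('pics/top26.png'); b=cv2.resize(im[180:240,255:375],None,fx=6,fy=6,interpolation=cv2.INTER_CUBIC)
for c,h,z,col in (((.5429,-.0249),.033,.014,(0,255,255)),((.5429,-.0249),.028,.024,(0,255,0))):
    P=[[c[0]+h*np.cos(t),c[1]+h*np.sin(t),z] for t in np.linspace(0,6.28,90)]
    cv2.polylines(b,[((proj('top',P)-[255,180]+.5)*6*16).astype(np.int32).reshape(-1,1,2)],True,col,1,cv2.LINE_AA,4)
cv2.imwrite('pics/t26o.png',b)
E
```

```text
t 48.1 pos [0.4587 0.2386 0.1479] w 0.0551 F [ 0.  -0.9  0.8] delta tool [37.9  4.6 -3.1]
rot [-0.0068  0.001   0.001 ]
delta after rot [37.9  4.6 -3. ]
```

View pics/w27.png

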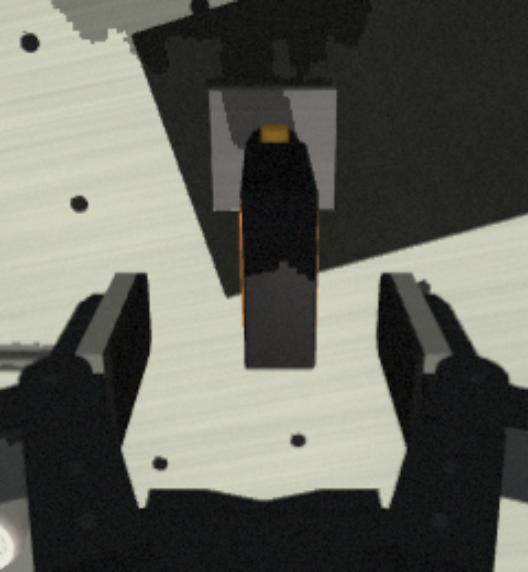

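View pics/t26o.png

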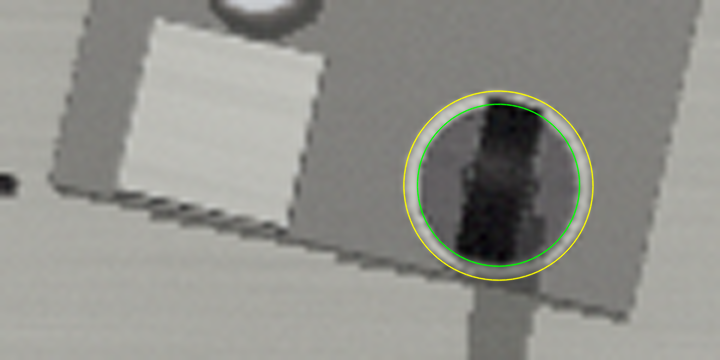

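Request:
jog_arm --pt "0 4.4 -3 -0.006 0.001 0.001" --pt "0 0 0 0 0 0" --pt "0 0 0 0 0 0" --pt "12 0 0 0 0 0" --pt "15 0 0 0 0 0" --pt "8 0 0 0 0 0" --pt "2 0 0 0 0 0" --pt "0 0 0 0 0 0" --pt "0 0 0 0 0 0"

```text
clock: 49.05
position: [0.4566, 0.2443, 0.108]
tool_rot: [0.791, 1.57, 0.596]
force: [0.1, -0.1, 0.6]
grip_width: 0.0549
```

```bash
python3 - <<'E'
from ov import *
T=plan([.4566,.2437,.11],-11.2)
im=grab_frame('wrist').copy(); cv2.imwrite('pics/w28.png',cv2.resize(im[120:380,200:440,::-1],None,fx=2.2,fy=2.2))
E
```

```text
t 49.05 pos [0.4566 0.2443 0.108 ] w 0.0549 F [ 0.1 -0.1  0.6] delta tool [-2.  -0.6  0.1]
rot [ 0.0002  0.0005 -0.0005]
delta after rot [-2.  -0.6  0.1]
```

View pics/w28.png

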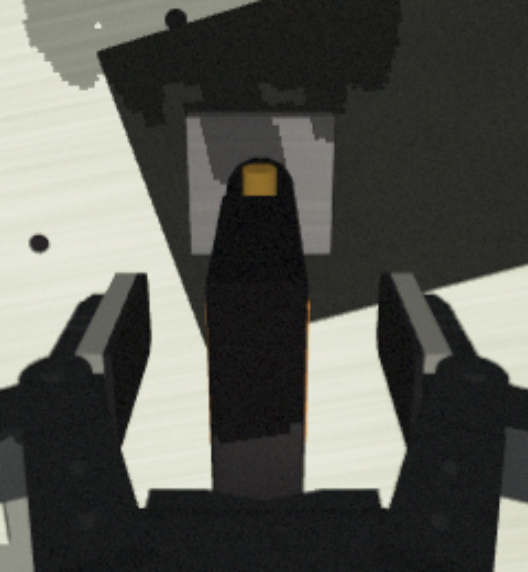

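Request:
jog_arm --pt "-0.5 -0.7 0 0 0 0" --pt "0 0 0 0 0 0"

```text
clock: 49.3
position: [0.4567, 0.2437, 0.1092]
tool_rot: [0.695, 1.569, 0.5]
force: [0.2, 0.4, 0.9]
grip_width: 0.0554
```

Request:
jog_arm --pt "0 0 0 0 0 0" --pt "0 0 0 0 0 0" --pt "0 0 0 0 0 0" --pt "0 0 0 0 0 0" --pt "0 0 0 0 0 0" --pt "0 0 0 0 0 0" --pt "0 0 0 0 0 0" --gripper 230 --newtons 40

```text
clock: 50.0
position: [0.457, 0.2434, 0.1097]
tool_rot: [0.454, 1.568, 0.258]
force: [-0.0, -0.7, 0.4]
grip_width: 0.0176
```

```bash
python3 - <<'E'
from ov import *
T=plan([.5623,.0731,.2],-11.2); np.save('Tfilt2.npy',T)
E
```

```text
t 50.0 pos [0.457  0.2434 0.1097] w 0.0176 F [-0.  -0.7  0.4] delta tool [ -90.2 -146.5  136.6]
rot [-0.0004  0.0021 -0.001 ]
delta after rot [ -90.3 -146.6  136.4]
```

Request:
jog_arm --pt "-5 0 0 0 0 0" --pt "-12 0 0 0 0 0" --pt "-22 0 0 0 0 0" --pt "-25 0 0 0 0 0" --pt "-14 0 0 0 0 0" --pt "-4 0 0 0 0 0" --pt "0 0 0 0 0 0" --pt "0 -10 9 0 0 0" --pt "0 -22 20.5 0 0 0" --pt "0 -30 28 0 0 0" --pt "0 -30 28 0 0 0" --pt "0 -25 23 0 0 0" --pt "0 -14 13 0 0 0" --pt "0 -6 6 0 0 0" --pt "0 0 0 0 0 0" --pt "0 0 0 0 0 0"

```text
clock: 51.6
position: [0.5562, 0.0731, 0.189]
tool_rot: [-2.706, 1.562, -2.9]
force: [-0.1, 0.9, -4.2]
grip_width: 0.0174
```

```bash
python3 - <<'E'
from ov import *
T=plan([.5624,.0730,.1197],-11.2)
E
```

```text
t 51.6 pos [0.5562 0.0731 0.189 ] w 0.0174 F [-0.1  0.9 -4.2] delta tool [69.3  1.4  6.7]
rot [ 0.0013 -0.0083  0.0039]
delta after rot [69.3  1.1  6.1]
```

Request:
jog_arm --pt "0 1.1 6 0.001 -0.008 0.004" --pt "0 0 0 0 0 0" --pt "12 0 0 0 0 0" --pt "20 0 0 0 0 0" --pt "16 0 0 0 0 0" --pt "8 0 0 0 0 0" --pt "0 0 0 0 0 0" --pt "0 0 0 0 0 0"

```text
clock: 52.4
position: [0.561, 0.0778, 0.1289]
tool_rot: [1.798, 1.569, 1.61]
force: [0.9, -0.8, -3.8]
grip_width: 0.0175
```

```bash
python3 - <<'E'
from ov import *
T=plan([.5624,.0730,.1197],-11.2)
E
```

```text
t 52.4 pos [0.561  0.0778 0.1289] w 0.0175 F [ 0.9 -0.8 -3.8] delta tool [ 9.2 -4.5  2.3]
rot [ 0.0072 -0.0003 -0.0014]
delta after rot [ 9.2 -4.4  2.3]
```

Request:
jog_arm --pt "0 -4.4 2.3 0.007 0 -0.001" --pt "0 0 0 0 0 0" --pt "0 0 0 0 0 0" --pt "5 0 0 0 0 0" --pt "0 0 0 0 0 0" --pt "0 0 0 0 0 0"

```text
clock: 53.0
position: [0.5636, 0.0724, 0.1253]
tool_rot: [0.351, 1.568, 0.155]
force: [-0.2, 0.6, -4.8]
grip_width: 0.0177
```

```bash
python3 - <<'E'
from ov import *
T=plan([.5624,.0730,.1197],-11.2)
im=grab_frame('wrist').copy(); cv2.imwrite('pics/w30raw.png',im[:,:,::-1])
ov('pics/w30raw.png',T,(.5624,.0730),.014+T[2,3]-.1197,'filter','pics/w30o.png')
E
```

```text
t 53.0 pos [0.5636 0.0724 0.1253] w 0.0177 F [-0.2  0.6 -4.8] delta tool [ 5.6  0.4 -1.3]
rot [-0.0013  0.0024 -0.0009]
delta after rot [ 5.6  0.4 -1.3]
```

View pics/w30o.png

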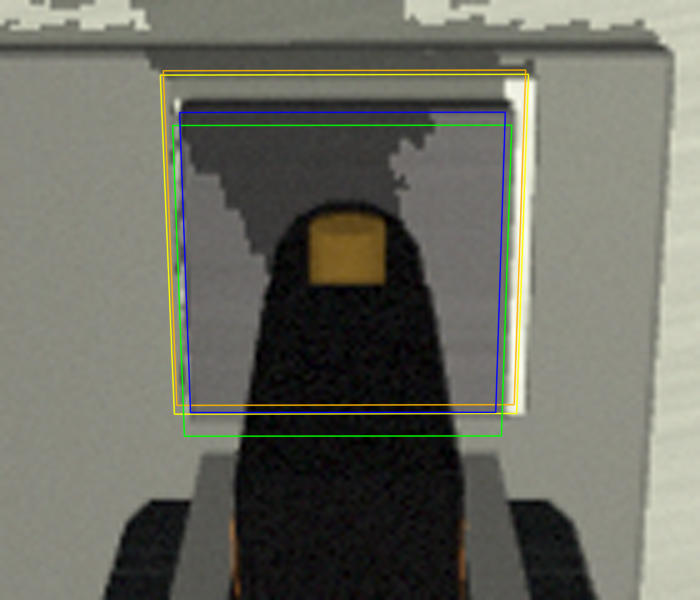

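```bash
python3 - <<'E'
import cv2
im=cv2.imread('pics/w30raw.png')
cv2.imwrite('pics/w30z.png',cv2.convertScaleAbs(cv2.resize(im[155:245,275:365],None,fx=8,fy=6.6,interpolation=cv2.INTER_CUBIC),alpha=1.3))
E
```

```text
(no output)
```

View pics/w30z.png

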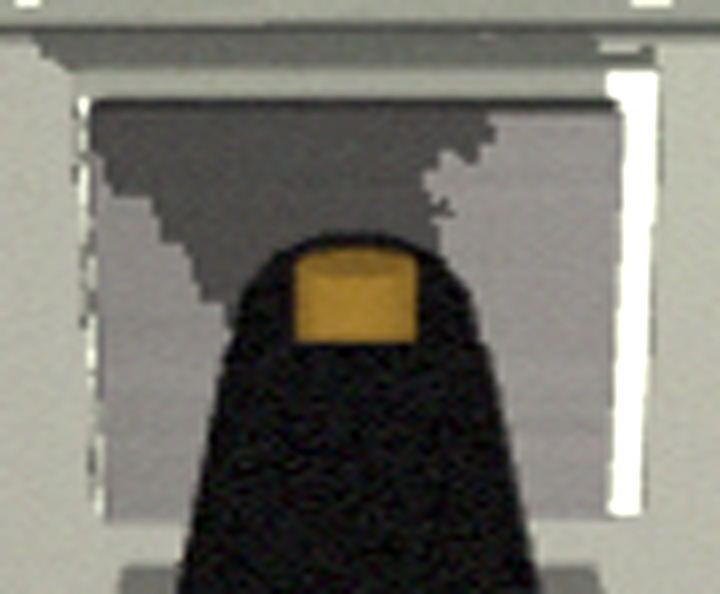

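Request:
jog_arm --pt "0 1.2 2 0 0.002 0" --pt "0 0 0 0 0 0" --pt "3 0 0 0 0 0" --pt "0 0 0 0 0 0" --pt "0 0 0 0 0 0"

```text
clock: 53.55
position: [0.566, 0.0734, 0.122]
tool_rot: [1.408, 1.57, 1.211]
force: [0.7, 0.0, -3.6]
grip_width: 0.0177
```

```bash
python3 - <<'E'
from ov import *
T=plan([.5624,.0730,.1197],-11.2)
im=grab_frame('wrist').copy(); cv2.imwrite('pics/w31raw.png',im[:,:,::-1])
ov('pics/w31raw.png',T,(.5624,.0730),.014+T[2,3]-.1197,'filter','pics/w31o.png',dz=-.0025)
im=im[:,:,::-1]
cv2.imwrite('pics/w31z.png',cv2.convertScaleAbs(cv2.resize(im[155:245,275:365],None,fx=8,fy=6.6,interpolation=cv2.INTER_CUBIC),alpha=1.3))
E
```

```text
t 53.55 pos [0.566  0.0734 0.122 ] w 0.0177 F [ 0.7  0.  -3.6] delta tool [ 2.3 -1.1 -3.4]
rot [-0.0011  0.0002 -0.001 ]
delta after rot [ 2.3 -1.1 -3.4]
```

View pics/w31o.png

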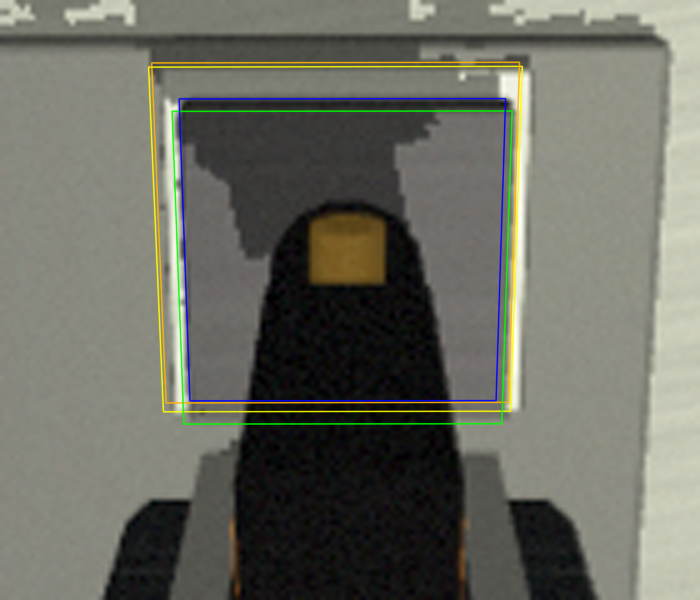

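View pics/w31z.png

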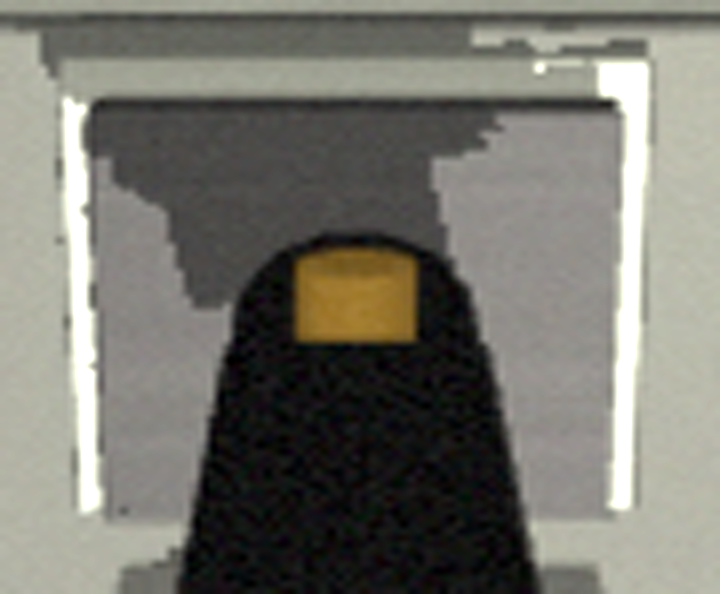

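Request:
jog_arm --pt "1.2 0.3 -0.6 0 0 0" --pt "0 0 0 0 0 0"

```text
clock: 53.8
position: [0.5654, 0.0738, 0.1207]
tool_rot: [1.457, 1.57, 1.26]
force: [-0.3, 1.1, -3.9]
grip_width: 0.0177
```

Request:
jog_arm --pt "0.8 0 0 0 0 0" --pt "0 0 0 0 0 0"

```text
clock: 54.0
position: [0.5653, 0.0738, 0.1199]
tool_rot: [1.471, 1.57, 1.275]
force: [0.1, -0.1, -4.2]
grip_width: 0.0172
```

Request:
jog_arm --pt "0.5 0 0 0 0 0" --pt "0 0 0 0 0 0"

```text
clock: 54.2
position: [0.5656, 0.0738, 0.1198]
tool_rot: [0.835, 1.57, 0.639]
force: [-0.7, -0.6, -2.1]
grip_width: 0.0178
```

Request:
jog_arm --pt "0.5 0 0 0 0 0" --pt "0 0 0 0 0 0"

```text
clock: 54.4
position: [0.5658, 0.0738, 0.1198]
tool_rot: [0.497, 1.569, 0.3]
force: [-0.4, -0.0, -4.0]
grip_width: 0.0173
```

Contact at 0.1198. Release and look.

Request:
jog_arm --pt "0 0 0 0 0 0" --pt "0 0 0 0 0 0" --pt "0 0 0 0 0 0" --pt "0 0 0 0 0 0" --pt "0 0 0 0 0 0" --gripper 90

```text
clock: 54.9
position: [0.5663, 0.0741, 0.1201]
tool_rot: [0.542, 1.568, 0.345]
force: [0.0, 0.6, 0.1]
grip_width: 0.0553
```

```bash
python3 - <<'E'
from ov import *
T=plan([.5624,.0730,.1197],-11.2)
im=grab_frame('wrist').copy(); cv2.imwrite('pics/w32raw.png',im[:,:,::-1])
im=im[:,:,::-1]
cv2.imwrite('pics/w32z.png',cv2.convertScaleAbs(cv2.resize(im[155:245,275:365],None,fx=8,fy=6.6,interpolation=cv2.INTER_CUBIC),alpha=1.3))
E
```

```text
t 54.9 pos [0.5663 0.0741 0.1201] w 0.0553 F [0.  0.6 0.1] delta tool [ 0.3 -1.8 -3.6]
rot [-0.0012  0.0025 -0.0015]
delta after rot [ 0.4 -1.8 -3.6]
```

View pics/w32z.png

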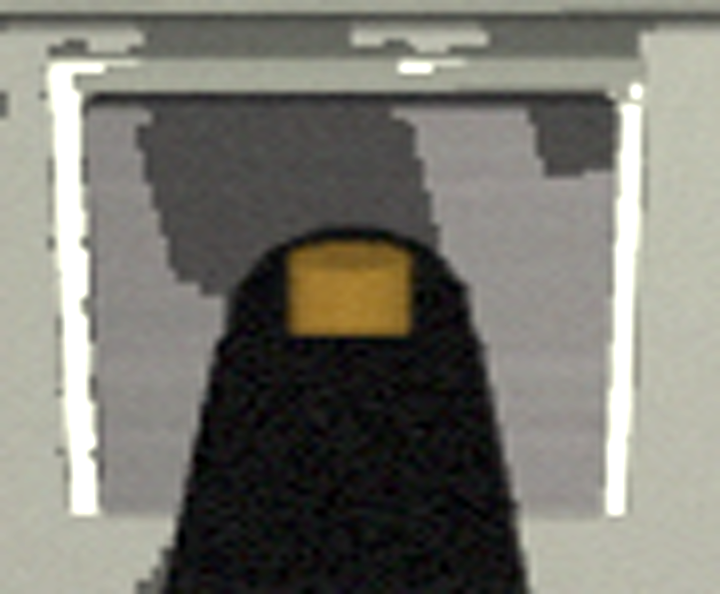

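Request:
jog_arm --pt "-8 0 0 0 0 0" --pt "-20 0 0 0 0 0" --pt "-25 0 0 0 0 0" --pt "-25 0 0 0 0 0" --pt "-12 0 0 0 0 0" --pt "0 0 0 0 0 0" --pt "0 10 -30 0 0 0" --pt "0 13 -40 0 0 0" --pt "0 13 -40 0 0 0" --pt "0 0 0 0 0 0" --pt "0 0 0 0 0 0"

```text
clock: 56.05
position: [0.4603, 0.1316, 0.2115]
tool_rot: [2.318, 1.57, 2.12]
force: [1.1, -0.9, -0.1]
grip_width: 0.0548
```

```bash
python3 - <<'E'
from ov import *
T=plan([.5624,.0730,.1197],-11.2)
im=grab_frame('top').copy()[:,:,::-1]; cv2.imwrite('pics/top33.png',im)
ims=grab_frame('scene').copy()[:,:,::-1]; cv2.imwrite('pics/s33.png',cv2.resize(ims[100:300,180:490],None,fx=2.5,fy=2.5,interpolation=cv2.INTER_CUBIC))
w=grab_frame('wrist')[:,:,::-1]; cv2.imwrite('pics/w33.png',w)
b=cv2.resize(im[180:240,255:375],None,fx=6,fy=6,interpolation=cv2.INTER_CUBIC)
def dr(P,col): cv2.polylines(b,[((proj('top',P)-[255,180]+.5)*6*16).astype(np.int32).reshape(-1,1,2)],True,col,1,cv2.LINE_AA,4)
a=np.radians(-11.2);ex=np.array([np.cos(a),np.sin(a),0]);ey=np.array([-np.sin(a),np.cos(a),0])
for h,z,col in ((.033,.014,(0,255,255)),(.028,.024,(0,255,0))):
    dr([[.5429+h*np.cos(t),-.0249+h*np.sin(t),z] for t in np.linspace(0,6.28,90)],col)
for h,z,col in ((.031,.014,(0,255,255)),(.027,.024,(0,255,0))):
    dr([np.array([.5624,.0729,z])+h*(ex*i+ey*j) for i,j in ((1,1),(1,-1),(-1,-1),(-1,1))],col)
cv2.imwrite('pics/t33o.png',b)
E
```

```text
t 56.05 pos [0.4603 0.1316 0.2115] w 0.0548 F [ 1.1 -0.9 -0.1] delta tool [ 91.7 -37.5 111.6]
rot [-0.0022 -0.0006 -0.0007]
delta after rot [ 91.8 -37.7 111.5]
```

View pics/t33o.png

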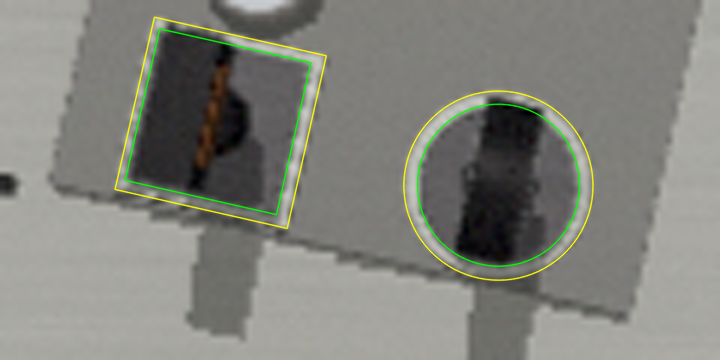

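View pics/s33.png

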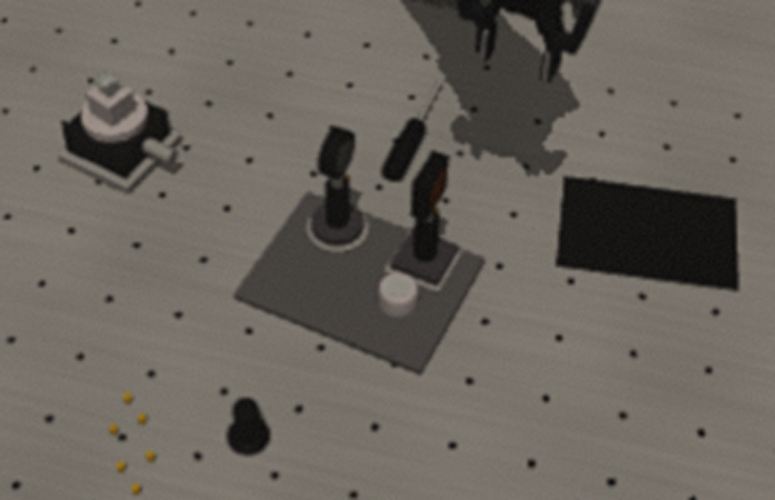

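View pics/w33.png

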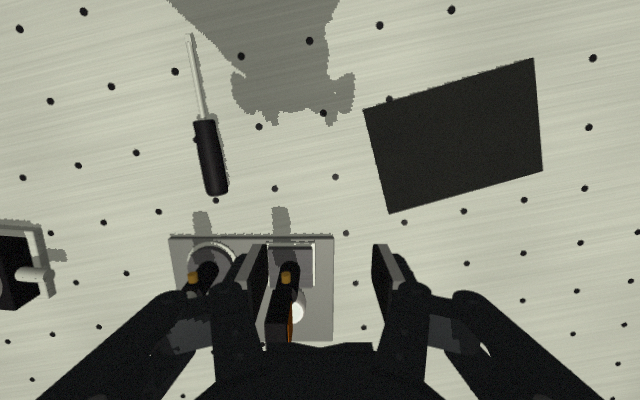

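```bash
python3 - <<'E'
from h import *
a=cv2.imread('pics/top0.png').astype(int);b=cv2.imread('pics/top33.png').astype(int)
d=np.abs(a-b).max(2)
for n,(x0,y0,x1,y1) in {'cell':(286,160,310,184),'holder':(335,75,360,100),'driver':(305,250,328,335)}.items(): print(n,(d[y0:y1,x0:x1]>60).sum())
s=observe(); print(s['clock'],np.round(s['force'],1),np.abs(s['qd']).max())
bot.job_done()
E
```

```text
cell 0
holder 0
driver 0
56.2 [-0.5 -0.3  0.6] 0.007808802969152601
the job is handed in; nothing more can be done
```

The job is done and handed in at 56.2 s of the 136 s allowed. No verdict came back.

I parked the lens and then the filter on the mat, and set the prism upright in the middle of the rotation stage's top. Then I put the lens back on the round seat and the filter on the square seat, at the same heading as before.

**Last checks:**
- **Prism:** the top view taken after the release showed it within about 1 mm of the stage centre. In the final scene view it stands upright.
- **Lens and filter:** the final top-view overlay shows both feet within about 1 mm of their seat centres. Both heads lie along the original line, and both stand upright.
- **Other things:** the cell, screwdriver and empty holder show no change from the first picture. The arm is clear of everything, with force readings near zero.

**Where readings disagreed:**
- **Sideways calibration:** the wrist camera's sideways calibration looked about 1.4 mm off against the finger pads, so I trusted direct foot-to-seat comparisons and the top view over it.
- **Lens along the heads' width:** just after release, the wrist view put the lens about 1 mm off-centre in this direction. The top view put it within about 0.5 mm.
- **Filter along the heads' width:** two wrist-view readings taken while lowering it differed by about 1 mm.
- **Filter's original position:** it first stood about 1 to 2 mm off its seat centre. I centred it on the seat instead of restoring that offset.

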